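# Reset the dressing-table radio and switch it on with its refitted knob

### The job

The radio on the dressing table has frozen and its volume knob has come off. Take the thin steel nail stick out of its stand, press the radio's recessed reset button right down with its tip, and put the stick back in its hole in the stand; then fit the loose knob on the bare D-shaped shaft, turned so that its flat matches the shaft's, and press it in as far as it goes, which is how the radio is switched on. Finish holding it: the program ends with the gripper still on the knob, pressing it fully in, and nothing else on the table disturbed.

Things in the scene. Friction and masses are not known exactly. Their poses are not given: they have to be found in the camera images.
- radio: Fixed table radio: wooden case 150 mm (x) by 240 mm (y), flat grey metal top panel 80 mm above the table. Origin on the table under its centre; +x to its back. On the panel: bare shaft 85 mm to -y of the centre; a knob still fitted (leave it) 85 mm to +y, 32 mm high; reset hole 30 mm to -x; low preset keys and a folded aerial (up to 8 mm high) 30 to 70 mm to +x.
- reset_button_top (a point): Centre of the top face of the recessed reset button, z up. The button lies at the bottom of an upright round hole 12 mm wide in the radio's top panel, its face 6 mm below the panel when up.
- reset_button (a joint): Travel of the reset button, m: 0 up, 0.004 fully down. Spring: about 1.2 N to start moving, about 4.4 N fully down.
- stick: Straight steel nail stick, 125 mm long, 50 g. Origin at the centre of its tip, z along the stick to its blunt end. Round tip 5 mm in diameter for the first 12 mm, widening to a 10 mm round shank from 20 to 50 mm; above that a square handle, 10 by 10 mm, sides along its x and y. It starts upright, tip down, in its hole in the stand with its top 81 mm above the stand's top.
- stick_tip (a point): The centre of the stick's tip end (same point as the stick's origin).
- stand: Fixed white ceramic stand, 110 mm (x) by 50 mm (y), 50 mm high, origin on the table under its centre. The stick's hole is 25 mm to -x of the centre; a mascara tube 16 to 17 mm thick stands in the other hole, 28 mm to +x, its top 118 mm above the table.
- stand_hole0 (a point): Centre of the mouth of the stick's hole, level with the stand's top (50 mm above the table), z up. The hole is 11.5 mm in diameter with a small chamfer and 44 mm deep.
- knob: Loose volume knob: black, round, 37 mm across (38 mm at the lowest 4 mm), 24 mm tall, 40 g, standing open side down. Origin at the centre of its underside, z up. D-shaped bore from below, 14 mm deep, 13.6 mm in diameter with a flat 3.8 mm from the axis on the +x side. A raised pale pointer rib on the top runs along +x to the rim: it shows the side of the flat. No other loose thing has one.
- knob_pointer (a point): Outer end of the pointer rib, on the top face, 16.5 mm from the knob's axis on its +x side.
- shaft_top (a point): Centre of the free end of the bare D-shaft, z up, 22 mm above the panel when not pressed; its +x points out of the shaft's flat. Shaft 12 mm in diameter, flat 3 mm from its axis, end bevelled 1 mm. The knob goes on only with its +x along this +x, within about 8 degrees, then slides down 14 mm until the bore bottoms; its underside is then 8 mm above the panel (a 3 mm collar is below).
- volume_push (a joint): How far the shaft is pressed into the radio, m: 0 out, 0.004 fully in. Spring: about 1.2 N to start moving, about 4.4 N fully in. It springs out again when let go.
- volume_turn (a joint): Turn of the shaft about its upright axis, rad, counter-clockwise from above; 0 when the flat faces the radio's back (+x of the radio). It turns stiffly (0.04 N m) and stays where it is left.
- mascara: Mascara tube upright in the stand's other hole (bystander).
- compact: Flat round black powder compact, 52 mm wide, 17 mm high (bystander), between the stand and the knob.
- lipstick: Closed square lipstick, 21 mm wide, 76 mm high, standing on the robot's side (bystander).
- cream_pot: Round cream pot with a black lid, 40 mm wide, 34 mm high (bystander).
- perfume: Glass perfume bottle, 32 by 50 mm, 108 mm high (bystander).
- nail_polish: Nail polish bottle, 29 mm wide, 70 mm high (bystander).
- handcream: Round aluminium cream tin, 48 mm wide, 30 mm high (bystander).
Mind the look-alikes: they are no part of the job. Leave any blue or pink look-alike of the knob alone.

How it is judged (in metres and radians):
On the way, in this order (a step that is already met when the one before it is completed fails the run):
1. the reset button is pressed down with the tip of the stick (value of joint reset_button above 0.0025 m and contact force between stick and radio above 0.5 N and distance between stick_tip and reset_button_top below 0.008 m and contact force between the fingers and stick above 0.5 N), for 0.1 s.
2. the stick is back in its hole in the stand and let go (horizontal distance between stick_tip and stand_hole0 below 0.006 m and z of stick_tip in the frame of stand_hole0 below -0.036 m and angle between stick's own z axis and vertical below 0.14 rad and contact force between the fingers and stick below 0.1 N), for 0.2 s.
3. the knob is fully on the shaft, flat to flat (z of knob in the frame of shaft_top below -0.0115 m and horizontal distance between knob and shaft_top below 0.003 m and x of knob_pointer in the frame of shaft_top above 0.012 m and angle between knob's own z axis and vertical below 0.12 rad), for 0.1 s.
At the end, for the whole second after the job is handed in: Knob fully on the shaft (bore bottomed within 2.5 mm, axis within 3 mm, upright within 7 degrees, pointer at the shaft's flat); fingers on it keep the shaft pressed in over 2.5 of 4 mm, over 1.5 N; the stick stands tip down in its hole (within 8 mm of the bottom, 8 degrees of upright), untouched (all of step 2 and all of step 3 and value of joint volume_push above 0.0025 m and contact force between knob and radio above 1.5 N and contact force between the fingers and knob above 1 N); the arm keeps its last pose, push and grip.
It fails at once if a bystander is pushed away or knocked over (distance of any of mascara, compact, lipstick, cream_pot, perfume, nail_polish, handcream from where it was at the start of the episode above 0.025 m or angle between any of mascara, compact, lipstick, cream_pot, perfume, nail_polish, handcream's own z axis and vertical above 0.5 rad).
It fails at once if the radio is pushed much too hard with stick or knob (contact force between any of stick, knob and radio above 45 N).
It also fails if it takes over 61 s, if anything falls off the work surface, if the arm or the gripper's body presses on something with over 40 N, if the wrist force passes 120 N, or if a joint passes its speed limit or range.

### The arm

A 6-joint arm with a two-finger parallel gripper is mounted at the origin on the work surface. World frame = base frame: x ahead of the robot, y to its left, z up, the work surface at z = 0. Lengths are in mm, angles in rad, forces in N, time in s.
With the tool pointing down it reaches from about 275 to 1000 mm from the base axis. Payload 8.4 kg.
Tool frame: the origin (TCP) lies at the very end of the fingers, on their centre line; the grasp point (between the pads) lies r.hold_point_z behind it (r.hold_point_z is the distance from the TCP to the grasp point, in mm); x points along the fingers, z is the direction in which the jaws open and shut, and the axes are right-handed (so a half turn about x gives the same grasp; the last joint's range is limited). The gripper opens to 85 mm and grips with 20 to 120 N. Pads are 22 mm wide; open, the fingers measure 114 mm over their backs; the gripper's body (76 mm by 85 mm) begins 54 mm behind the grasp point. The pads swing forward as they close: fully open they stand 13 mm farther back than shut.
Start: joints at [-1.323, 0.353, 1.633, -0, 1.155, -0.002], TCP at [154.505, -605.604, 231.281] pointing down, gripper open.
Joint ranges: [-2.63, 2.63], [-0.92, 2.1], [0.06, 2.66], [-1.3, 4.44], [0, 2.69], [-3.02, 3.02]. Speed limits (rad/s): [2.22, 2.22, 2.79, 3.14, 3.14, 3.14].

### API

Orientations are given as [roll, pitch, yaw] about the fixed x, y, z axes, in that order (R = Rz(yaw) Ry(pitch) Rx(roll)).
In Python, from rig import r gives the robot as it stands.
- The arm moves only by the tool jog_arm, never from a script. Its argument "series" is a list of rows, each a list of 7 numbers: the turn, a rotation vector about the tool's x, y, z in degrees, then the shift along the tool's x, y, z in cm, then the opening, from 0 (shut) to 1 (fully open). In form: [[wx, wy, wz, tx, ty, tz, fingers], ...]. A call has 1 to 20 rows; each row shifts and turns the commanded pose from where the row before left it, along the tool's axes as they then stand; what a row does not reach is not made up. A row lasts 1/10 s, in which the tool goes at most 50 mm and 8.59 degrees, less where a joint would pass 70% of its speed; a pose out of reach is approached as far as the arm can. A call with a gripper value outside its range is refused whole. The fingers move at their own pace and stop on an object; "force" is the grip in N (left out, the last holds). Time passes only in rows, so rows that do not move let the fingers close. It gives the time, the measured TCP pose, the force and the opening at its end, in the units of the state.
- r.sense(): the state, without advancing time (a new reading comes with each control period).
- r.grab_frame(name): name is "side" or "top" or "wrist"; returns (picture, depth): 400x640x3 uint8, red, green, blue; 400x640 float32, mm along the optical axis (not along the pixel's ray), 0 where there is no reading.
- r.get_calibration(name): a dict with "mtx" (3x3 intrinsics, pixels), "position" and "rotation" of the camera in the world; the wrist camera has in their place "mount" (4x4, takes a point from camera to tool coordinates, whose origin is the TCP and whose axes are the tool frame's). Camera axes: x right, y down, z forward; pixel columns grow to the right and rows downward; lengths in mm; the calibration is good to about 2 mm. The wrist camera is an equidistant fisheye: a pixel r from the principal point sees the ray r / f radians off the axis. A picture is of the moment at which its call begins: read the wrist's pose just before it. get_calibration takes no time and is no camera call.
- r.sign_off(): hands the job in, once; it reports no verdict.
The state is a dict: "clock": time; "qpos": joint angles; "qvel": joint speeds; "joint_efforts": joint torques, N m; "eef_pos": TCP position; "tcp_rot": TCP orientation; "contact_force": force on the tool from outside, world axes, zero at the start; "wrist_torque": the same for the moment, N m; "opening": opening from 0.0 (shut) to 1.0 (fully open).
Only numpy, scipy, OpenCV 4.12 (cv2) and the standard library are available. Lean on these libraries where they do the work, as an engineer would, in place of code of your own. Each camera call takes 0.05 s, during which the arm holds its last target.

## Working session

There is one attempt and no reset: what is moved stays moved. The work goes in short steps, Python scripts to look and compute and a tool call to move; the robot and the scene stay as the last step left them, time stands still between calls to the robot, and variables do not carry over. Pictures are saved under pics/ and viewed, and the job is handed in when it is done.

Besides the shell and the picture viewer there is one more tool, called after "Request:" by a JSON object that holds its "fn" and its "kwargs". jog_arm: Moves the arm, as the interface text tells. Its arguments: {"type":"object","properties":{"series":{"type":"array"},"force":{"type":"number"}},"required":["series"]}

```bash
ls; mkdir -p pics; python3 - <<'E'
from rig import r
import cv2
s=r.sense(); print(s); print(r.hold_point_z)
for n in ["side","top","wrist"]:
    p,d=r.grab_frame(n); cv2.imwrite(f"pics/{n}0.png",p[:,:,::-1]); 
    import numpy as np; np.save(f"pics/{n}0_d.npy",d)
    print(n,r.get_calibration(n))
E
```

```text
pics
{'clock': 0.0, 'qpos': array([-1.32343215e+00,  3.53634937e-01,  1.63414556e+00,  4.02138103e-06,
        1.15519055e+00, -2.40616580e-03]), 'qvel': array([-2.26502310e-03, -3.73323803e-04, -1.09842923e-04,  1.24667181e-03,
       -5.85786479e-04, -5.06418222e-05]), 'joint_efforts': array([-7.49722996e-03, -6.05253839e+01, -3.42063832e+01, -2.55535442e-04,
        9.46454820e-03,  2.02545078e-05]), 'eef_pos': array([ 154.36862246, -605.1420517 ,  230.56503938]), 'tcp_rot': array([3.13651904, 1.56941793, 1.81549143]), 'contact_force': array([ 1.04393323, -0.23545072, -0.17503259]), 'wrist_torque': array([-0.01777898,  0.03819184,  0.0284507 ]), 'opening': 1.003659799379259}
18.700000000000003
side {'mtx': array([[407.35309068,   0.        , 318.31628764],
       [  0.        , 407.35309068, 193.23040905],
       [  0.        ,   0.        ,   1.        ]]), 'position': array([262.91300592, 539.45987007, 651.93356718]), 'rotation': array([-2.26032364,  0.0195929 , -2.70949748])}
top {'mtx': array([[486.43822988,   0.        , 326.64149078],
       [  0.        , 486.43822988, 198.46676589],
       [  0.        ,   0.        ,   1.        ]]), 'position': array([ 299.8456797 ,  -62.04421724, 1324.19810672]), 'rotation': array([-2.94714641,  0.00364565, -1.57799235])}
wrist {'mtx': array([[309.70691629,   0.        , 321.15780439],
       [  0.        , 309.70691629, 200.33580949],
       [  0.        ,   0.        ,   1.        ]]), 'mount': array([[ 1.51373081e-03, -2.84210058e-01,  9.58760842e-01,
        -1.42529440e+02],
       [ 7.65816111e-04, -9.58761329e-01, -2.84211412e-01,
         7.32066685e+01],
       [ 9.99998561e-01,  1.16445407e-03, -1.23365392e-03,
         2.97588121e-01],
       [ 0.00000000e+00,  0.00000000e+00,  0.00000000e+00,
         1.00000000e+00]])}
```

View pics/side0.png

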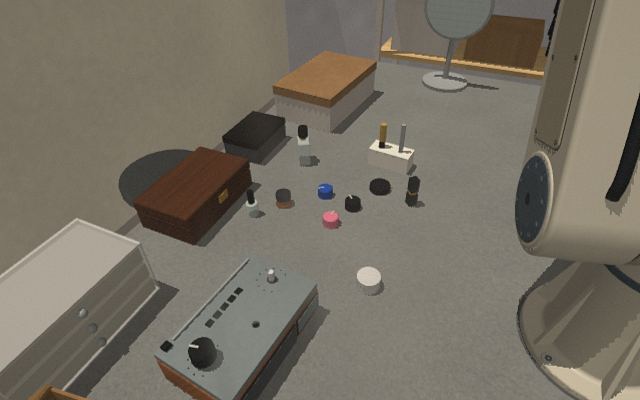

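View pics/top0.png

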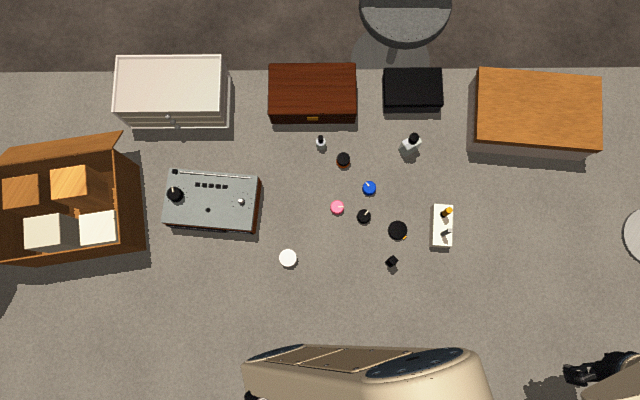

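View pics/wrist0.png

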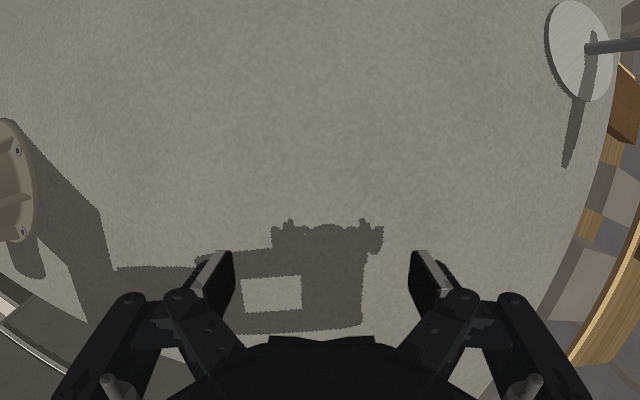

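```bash
cat > h.py <<'E'
import numpy as np, cv2
from scipy.spatial.transform import Rotation as Ro
from rig import r
def R(rpy): return Ro.from_euler('xyz',rpy).as_matrix()
CAL={}
def cal(n):
    if n not in CAL: CAL[n]=r.get_calibration(n)
    return CAL[n]
def pose(n,s=None):
    c=cal(n)
    if n=='wrist':
        M=c['mount']; Rt=R(s['tcp_rot'])
        return Rt@M[:3,:3], Rt@M[:3,3]+s['eef_pos']
    return R(c['rotation']),c['position']
def ray(n,uv,s=None):
    K=cal(n)['mtx'];Rc,t=pose(n,s)
    x=(np.array(uv,float)-K[:2,2])/K[0,0]
    if n=='wrist':
        a=np.hypot(*x); d=np.r_[x/a*np.sin(a),np.cos(a)] if a>1e-9 else np.array([0,0,1.])
    else: d=np.r_[x,1]; d/=np.linalg.norm(d)
    return t,Rc@d
def onz(n,uv,z,s=None):
    t,d=ray(n,uv,s); return t+d*(z-t[2])/d[2]
def cross(rays):
    A=0;b=0
    for t,d in rays:
        P=np.eye(3)-np.outer(d,d);A=A+P;b=b+P@t
    p=np.linalg.solve(A,b)
    return p,[np.linalg.norm((np.eye(3)-np.outer(d,d))@(p-t)) for t,d in rays]
def proj(n,p,s=None):
    K=cal(n)['mtx'];Rc,t=pose(n,s); q=Rc.T@(np.array(p,float)-t)
    if n=='wrist':
        a=np.arctan2(np.hypot(q[0],q[1]),q[2]); x=q[:2]/np.hypot(q[0],q[1])*a
    else: x=q[:2]/q[2]
    return K[:2,2]+K[0,0]*x
def grab(n,name):
    s=r.sense();p,d=r.grab_frame(n);cv2.imwrite(f'pics/{name}.png',p[:,:,::-1]);np.savez(f'pics/{name}.npz',p=p,d=d,e=s['eef_pos'],t=s['tcp_rot']);return p,d,s
def load(name):
    z=np.load(f'pics/{name}.npz');return z['p'],z['d'],dict(eef_pos=z['e'],tcp_rot=z['t'])
def crop(name,box,k,out):
    p=cv2.imread(f'pics/{name}.png');x0,y0,x1,y1=box
    cv2.imwrite(f'pics/{out}.png',cv2.resize(p[y0:y1,x0:x1],None,fx=k,fy=k,interpolation=cv2.INTER_CUBIC))
E
python3 - <<'E'
from h import *
for nm,uv,z in [('stand',(442,226),50),('knob',(363,216),24),('shaft',(240,202),102),('reset',(208,210),80),('compact',(397,230),17),('lip',(392,261),76),('mascara',(447,210),118),('pink',(337,207),24),('blue',(369,188),24)]:
    print(nm,onz('top',uv,z).round(1))
for nm,uv,z in [('knob',(352,203),24),('shaft',(271,270),102),('reset',(256,324),80),('compact',(380,187),17)]:
    print(nm,onz('side',uv,z).round(1))
crop('top0',(320,170,480,280),5,'top0a');crop('side0',(310,110,430,240),5,'side0a');
crop('top0',(150,150,280,245),6,'top0b');crop('side0',(150,250,330,400),4,'side0b');
E
```

```text
stand [ 474.4 -363.    50. ]
knob [ 506.8 -157.1   24. ]
shaft [533.1 162.4 102. ]
reset [516.8 249.1  80. ]
compact [ 468.9 -248.7   17. ]
lip [ 381.9 -224.7   76. ]
mascara [ 505.5 -361.6  118. ]
pink [532.1 -87.1  24. ]
blue [ 584.2 -175.2   24. ]
knob [ 505.3 -145.8   24. ]
shaft [539.8 160.6 102. ]
reset [517.6 251.2  80. ]
compact [ 466.2 -237.7   17. ]
```

View pics/top0a.png

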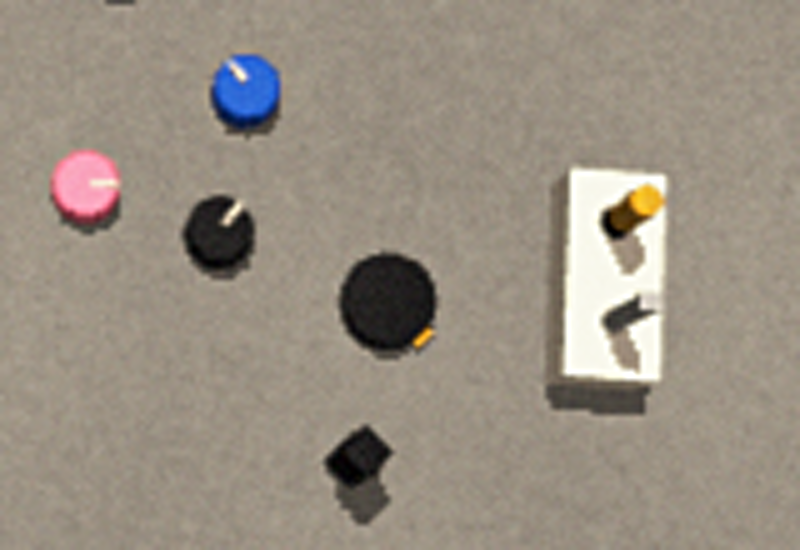

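View pics/side0a.png

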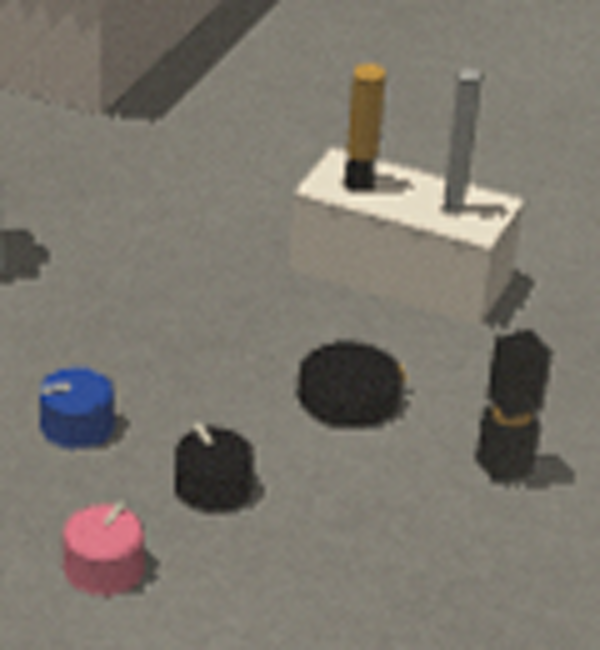

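View pics/top0b.png

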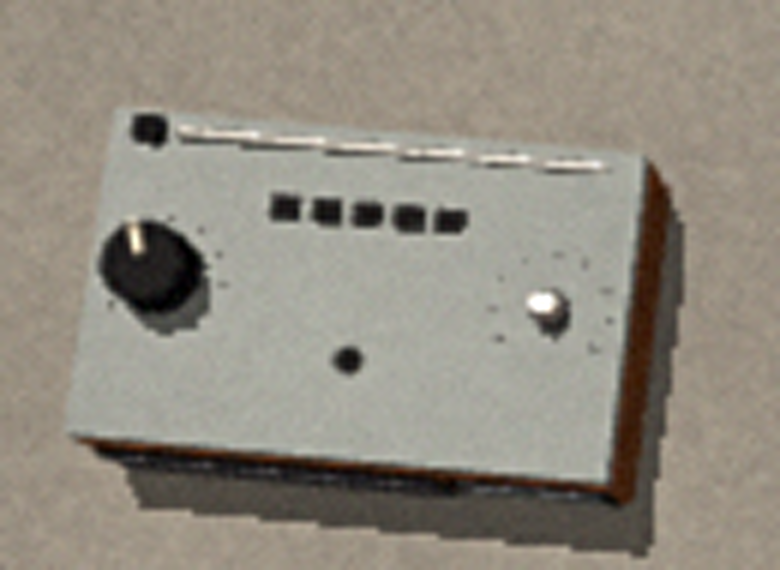

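View pics/side0b.png

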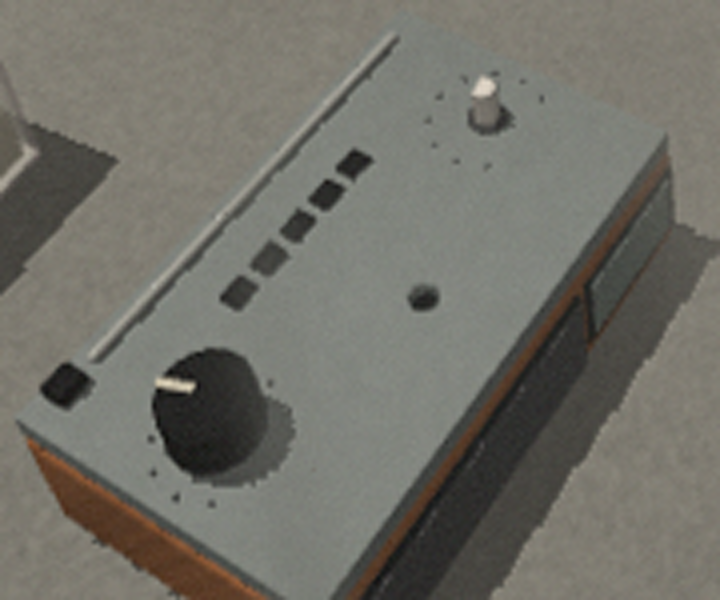

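The top and side views show the stick top at (450.4,230.2) and (404,124.8), and its foot at (442.4,235) and (401,151.6). The knob is at (364,216), with its pointer up and to the right. The bare shaft is at about (241,201) and (271,270), and the reset hole at (208,210) and (256,324).

```bash
python3 - <<'E'
from h import *
def x2(nm,a,b):
    p,e=cross([ray('top',a),ray('side',b)]); print(nm,p.round(1),np.round(e,1))
T=lambda x,y:(320+x/5,170+y/5); S=lambda x,y:(310+x/5,110+y/5)
TB=lambda x,y:(150+x/6,150+y/6); SB=lambda x,y:(150+x/4,250+y/4)
x2('stick top',T(652,301),S(470,74)); x2('stick foot',T(612,325),S(455,208))
x2('masc top',T(648,200),S(370,73))
x2('knob top',T(222,228),S(213,446)); x2('pointer out',T(237,204),S(201,428));x2('ptr in',T(227,221),S(209,440))
x2('shaft top',TB(541,301),SB(484,87)); x2('reset',TB(347,360),SB(424,298)); x2('radio br',TB(648,160),SB(410,12)); x2('rad fr',TB(608,482),SB(667,135));x2('rad bl',TB(118,108),SB(20,425))
x2('st1',T(570,170),S(332,150));x2('st2',T(665,175),S(297,195));x2('st3',T(660,380),S(490,245));x2('st4',T(565,378),S(522,203))
s=r.sense()
print(proj('wrist',[474,-370,50],s))
E
```

```text
stick top [ 453.3 -364.6  128.3] [0.3 0.3]
stick foot [ 451.3 -362.9   49.2] [0.6 0.6]
masc top [ 506.  -368.9  114.9] [0.1 0.1]
knob top [ 508.8 -160.9   22.5] [0.7 0.7]
pointer out [ 520.1 -169.6   23.8] [0.9 0.9]
ptr in [ 512.3 -163.7   23. ] [0.4 0.4]
shaft top [538.5 162.6 100. ] [0.3 0.3]
reset [517.8 250.4  77.2] [0.6 0.6]
radio br [605.5 121.4  76.5] [0.1 0.1]
rad fr [463.9 136.2  74.8] [0.4 0.4]
rad bl [632.4 357.6  72.2] [0.1 0.1]
st1 [ 520.8 -338.3   84. ] [6.5 6.5]
st2 [ 544.9 -405.5    6. ] [6.6 6.6]
st3 [ 431.2 -396.1    8.6] [5.8 5.8]
st4 [ 415.9 -330.1   82.6] [3.8 3.8]
[ 200.43505391 -104.49300875]
```

```bash
cat >> h.py <<'E'
def plan(target,yaw=None):
    """yaw: direction (deg) of tool z in world, tool x down"""
    s=r.sense();Rt=R(s['tcp_rot']);
    print('t',round(s['clock'],2),'pos',s['eef_pos'].round(1),'zdir',np.degrees(np.arctan2(Rt[1,2],Rt[0,2])).round(2),'xax',Rt[:,0].round(4),'op',round(s['opening'],3),'F',s['contact_force'].round(1))
    Rn=Rt
    if yaw is not None:
        y=np.radians(yaw);z=np.array([np.cos(y),np.sin(y),0]);x=np.array([0,0,-1.]);Rn=np.c_[x,np.cross(z,x),z]
        print('rotvec deg',np.degrees(Ro.from_matrix(Rt.T@Rn).as_rotvec()).round(2))
    d=np.array(target)-s['eef_pos']
    print('shift cm in now-tool',(Rt.T@d/10).round(2),'after turn',(Rn.T@d/10).round(2))
E
python3 - <<'E'
from h import *
plan([453,-364,200],90)
print(R(r.sense()['tcp_rot']).round(3))
E
```

```text
t 0.15 pos [ 154.4 -605.3  230.7] zdir -75.69 xax [-3.e-04  1.e-03 -1.e+00] op 1.005 F [0.9 0.2 1. ]
rotvec deg [-1.6569e+02 -1.0000e-02 -9.0000e-02]
shift cm in now-tool [  3.09  34.9  -15.99] after turn [  3.07 -29.86  24.13]
[[-0.     0.969  0.247]
 [ 0.001  0.247 -0.969]
 [-1.    -0.    -0.001]]
```

Request:
{"fn": "jog_arm", "kwargs": {"series": [[6.3,0,0,0,0,0,1],[6.3,0,0,0,0,0,1],[6.3,0,0,0,0,0,1],[0,0,0,0,3.2,-3.7,1],[0,0,0,0,3.2,-3.7,1],[0,0,0,0,3.2,-3.7,1],[0,0,0,0,3.2,-3.7,1],[0,0,0,0,3.2,-3.7,1],[0,0,0,0,3.2,-3.7,1],[0,0,0,0,3.2,-3.7,1],[0,0,0,0,0,0,1],[0,0,0,0,0,0,1]]}}

```text
clock: 1.35
eef_pos: [399.1, -364.5, 231.1]
tcp_rot: [-1.598, 1.57, 3.038]
contact_force: [0.1, -0.4, 0.8]
opening: 0.998
```

```bash
python3 - <<'E'
from h import *
grab('wrist','w1'); plan([453,-364,200],-94.6); s=r.sense()
print(proj('wrist',[453,-364,130],s),proj('wrist',[453,-364,50],s))
E
```

```text
t 1.4 pos [ 398.4 -365.3  231.1] zdir -94.52 xax [-6.e-04 -1.e-04 -1.e+00] op 0.999 F [-0.   0.5  0.1]
rotvec deg [0.08 0.01 0.03]
shift cm in now-tool [ 3.11  5.44 -0.56] after turn [ 3.11  5.43 -0.57]
[314.42334523 134.8401807 ] [316.14815156 128.90699343]
```

View pics/w1.png

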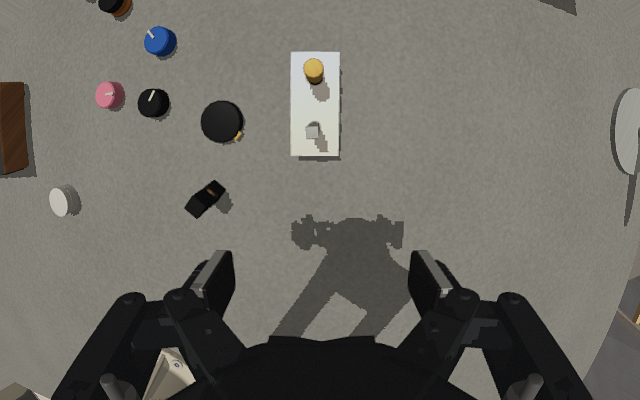

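```bash
python3 - <<'E'
from h import *
crop('w1',(280,40,350,165),6,'w1a'); crop('w1',(90,20,250,150),5,'w1b')
E
```

```text
(no output)
```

View pics/w1a.png

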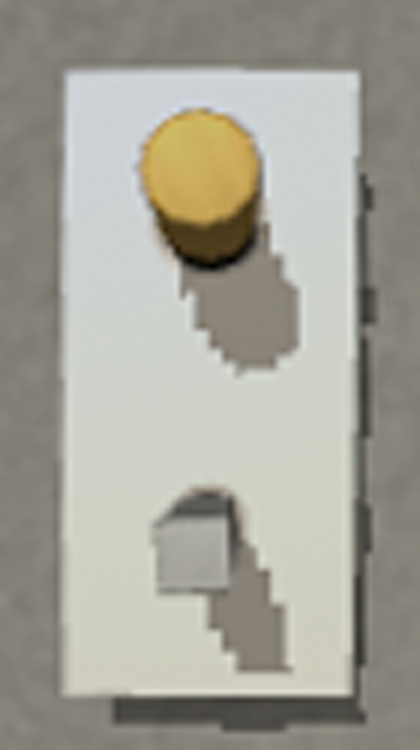

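View pics/w1b.png

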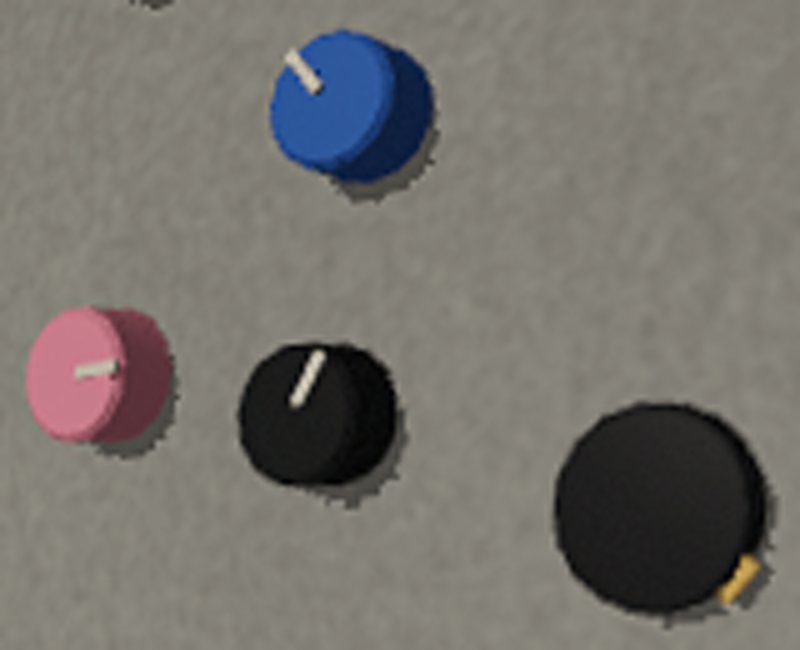

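```bash
python3 - <<'E'
from h import *
p,d,s=load('w1')
W=lambda x,y:(280+x/6,40+y/6)
T=lambda x,y:(320+x/5,170+y/5); S=lambda x,y:(310+x/5,110+y/5)
print(cross([ray('wrist',W(194,555),s),ray('top',T(652,301)),ray('side',S(470,74))]))
print(onz('wrist',W(194,555),131,s))
c=[onz('wrist',W(*q),50,s) for q in [(64,70),(360,71),(352,695),(62,695)]]
print(np.round(c,1)); m=np.mean(c,0);print('centre',m)
v=c[0]+c[1]-c[2]-c[3];yaw=np.arctan2(v[1],v[0]);print(np.degrees(yaw),np.linalg.norm(v)/2)
print('hole',m+(-25)*np.array([np.cos(yaw),np.sin(yaw),0]))
# handle yaw
q=[onz('wrist',W(*q),131,s)[:2] for q in [(160,530),(230,518),(230,594),(158,591)]];print(np.round(q,1))
E
```

```text
(array([ 453.91188398, -362.97875191,  129.38481001]), [np.float64(2.259781592571569), np.float64(1.7423136305066753), np.float64(0.7112685422814973)])
[ 455.76917718 -361.60109897  131.        ]
[[ 537.5 -343.2   50. ]
 [ 533.1 -393.7   50. ]
 [ 423.6 -384.4   50. ]
 [ 427.6 -333.6   50. ]]
centre [ 480.44849484 -363.74621469   50.        ]
-4.923765171840339 110.0965084499674
hole [ 455.54075031 -361.60046018   50.        ]
[[ 459.4 -357.5]
 [ 460.2 -366.6]
 [ 450.3 -365.9]
 [ 451.4 -356.5]]
```

```bash
python3 - <<'E'
from h import *
plan([455.4,-361.7,150],-94.9)
E
```

```text
t 1.4 pos [ 398.4 -365.3  231.1] zdir -94.52 xax [-6.e-04 -1.e-04 -1.e+00] op 0.999 F [-0.   0.5  0.1]
rotvec deg [0.38 0.01 0.03]
shift cm in now-tool [ 8.11  5.66 -0.81] after turn [ 8.11  5.65 -0.85]
```

Request:
{"fn": "jog_arm", "kwargs": {"series": [[0.4,0,0,0,1.9,-0.3,0.5],[0,0,0,2.0,1.9,-0.3,0.5],[0,0,0,3.0,1.85,-0.25,0.5],[0,0,0,3.1,0,0,0.5],[0,0,0,0,0,0,0.5],[0,0,0,0,0,0,0.5]]}}

```text
clock: 2.0
eef_pos: [454.3, -362.5, 150.3]
tcp_rot: [-2.028, 1.569, 2.596]
contact_force: [-0.3, 0.2, 0.0]
opening: 0.5
```

```bash
python3 - <<'E'
from h import *
p,d,s=grab('wrist','w2'); plan([455.4,-361.7,87],-94.9)
print(proj('wrist',[455.5,-361.6,131],s),proj('wrist',[455.5,-361.6,50],s))
crop('w2',(220,150,420,300),4,'w2a')
E
```

```text
t 2.05 pos [ 455.1 -362.9  151.3] zdir -95.07 xax [ 4.e-04 -6.e-04 -1.e+00] op 0.496 F [0.6 0.2 0.5]
rotvec deg [-0.17  0.03 -0.02]
shift cm in now-tool [ 6.43  0.02 -0.12] after turn [ 6.43  0.02 -0.12]
[319.78459703 240.80314188] [320.38271645 200.23459246]
```

View pics/w2a.png

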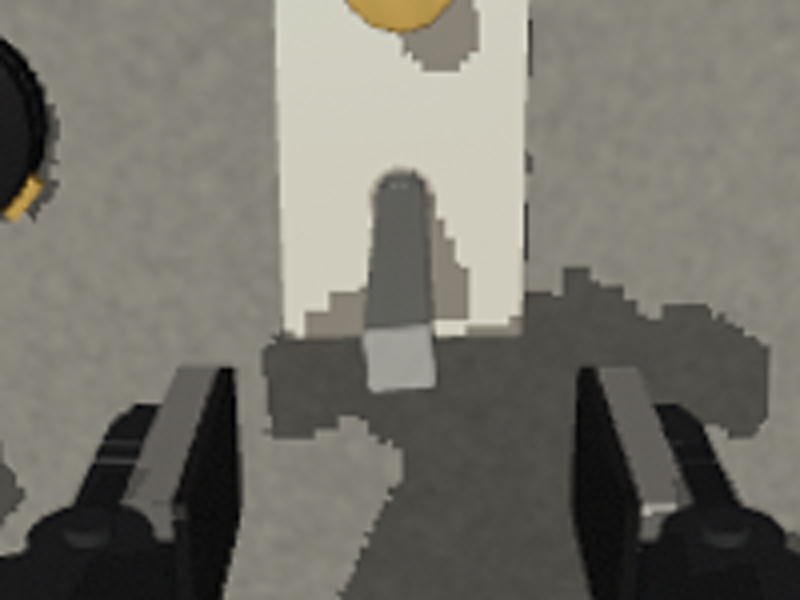

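Request:
{"fn": "jog_arm", "kwargs": {"series": [[0,0,0,2.0,0,-0.1,0.5],[0,0,0,2.2,0,0,0.5],[0,0,0,2.2,0,0,0.5],[0,0,0,0,0,0,0.4],[0,0,0,0,0,0,0],[0,0,0,0,0,0,0],[0,0,0,0,0,0,0],[0,0,0,0,0,0,0],[0,0,0,0,0,0,0]], "force": 70}}

```text
clock: 2.95
eef_pos: [456.6, -361.6, 88.1]
tcp_rot: [0.906, 1.568, -0.752]
contact_force: [-0.8, -0.9, 8.2]
opening: 0.102
```

```bash
python3 - <<'E'
from h import *
p,d,s=grab('wrist','w3'); plan([455.4,-361.7,190],-94.9)
crop('w3',(220,150,420,300),4,'w3a')
E
```

```text
t 3.0 pos [ 456.6 -361.7   88.2] zdir -94.98 xax [ 0.0023 -0.0022 -1.    ] op 0.104 F [-1.9 -1.9  7.4]
rotvec deg [-0.08  0.11 -0.14]
shift cm in now-tool [-10.18  -0.09   0.03] after turn [-1.018e+01 -1.200e-01  1.000e-02]
```

View pics/w3a.png

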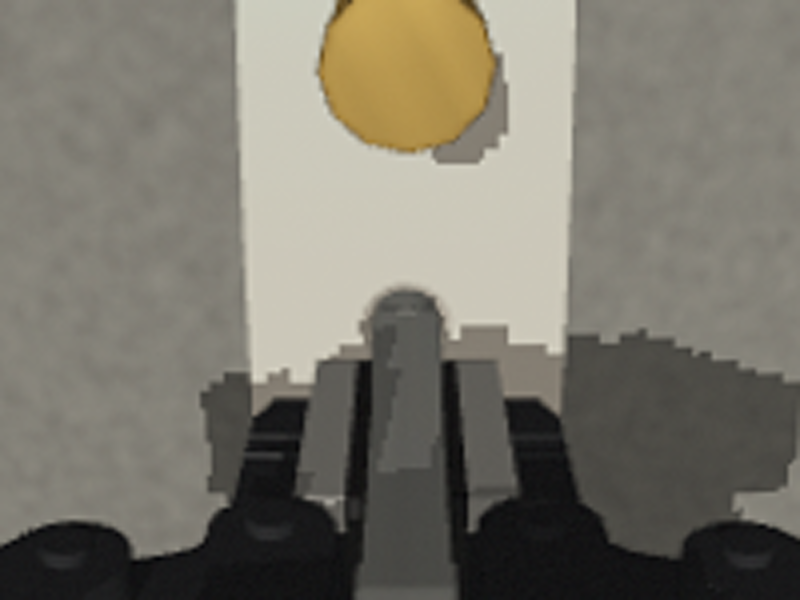

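Request:
{"fn": "jog_arm", "kwargs": {"series": [[0,0,0,-1.5,0,0,0],[0,0,0,-2.5,0,0,0],[0,0,0,-3.0,0,0,0],[0,0,0,-3.0,0,0,0],[0,0,0,-3.0,0,0,0],[0,0,0,0,0,0,0],[0,0,0,0,0,0,0]]}}

```text
clock: 3.7
eef_pos: [455.8, -360.8, 217.8]
tcp_rot: [1.022, 1.569, -0.635]
contact_force: [0.3, 0.2, -0.2]
opening: 0.111
```

```bash
python3 - <<'E'
from h import *
p,d,s=grab('wrist','w4'); grab('side','s4');plan([470,160,218],-94.9)
crop('w4',(220,150,420,300),4,'w4a');crop('side0',(370,90,430,190),6,'x');crop('s4',(370,50,450,200),4,'s4a')
E
```

```text
t 3.8 pos [ 455.  -360.2  215.8] zdir -94.99 xax [-1.e-03  8.e-04 -1.e+00] op 0.106 F [-0.  -0.3 -1.1]
rotvec deg [-0.09 -0.04  0.06]
shift cm in now-tool [ -0.17  -3.03 -51.95] after turn [ -0.22  -2.95 -51.95]
```

View pics/w4a.png

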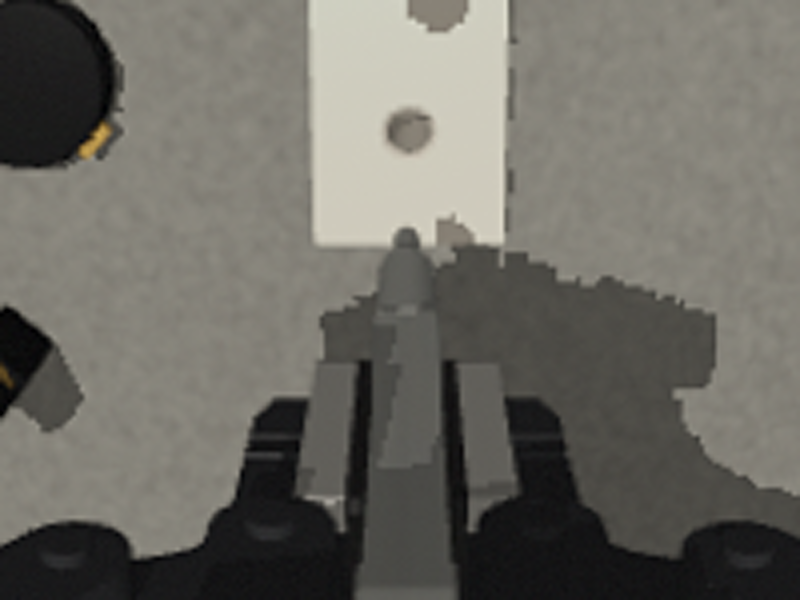

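View pics/s4.png

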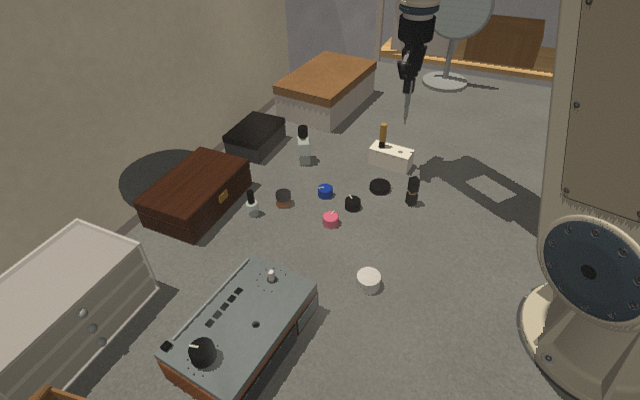

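The wrist view shows the stick held upright with its tip at (321.5,207.8) and the empty hole mouth at (322.5,182.5). Everything else is undisturbed.

```bash
cat >> h.py <<'E'
def avg(n=4,cam='wrist'):
    P=[];Q=[]
    for i in range(n):
        s=r.sense();P.append(s['eef_pos']);Q.append(s['tcp_rot']);p,d=r.grab_frame(cam)
    return dict(eef_pos=np.mean(P,0),tcp_rot=Ro.from_euler('xyz',Q).mean().as_euler('xyz'),sd=np.std(P,0)),p
def tipxy(uv,depth):
    M=cal('wrist')['mount']; K=cal('wrist')['mtx'];x=(np.array(uv,float)-K[:2,2])/K[0,0];a=np.hypot(*x)
    dd=M[:3,:3]@np.r_[x/a*np.sin(a),np.cos(a)]; t=M[:3,3]
    return t+dd*(depth-t[0])/dd[0]
E
python3 - <<'E'
from h import *
s,p=avg(4); print(s)
for dz in (79,82,85): print(tipxy((321.5,207.8),dz).round(2))
print('hole',onz('wrist',(322.5,182.5),50,s)); 
E
```

```text
{'eef_pos': array([ 454.99637586, -360.14708011,  215.44560031]), 'tcp_rot': array([-2.17852617,  1.56894263,  2.44682204]), 'sd': array([0.05383281, 0.04453699, 0.23798358])}
[ 7.90e+01  1.61e+00 -4.00e-02]
[ 8.2e+01  6.4e-01 -3.0e-02]
[ 8.5e+01 -3.3e-01 -3.0e-02]
hole [ 455.46539278 -360.99600307   50.        ]
```

Request:
{"fn": "jog_arm", "kwargs": {"series": [[0,0,0,0,-0.3,-2.5,0],[0,0,0,0,-0.5,-4.5,0],[0,0,0,0,-0.5,-4.5,0],[0,0,0,0,-0.5,-4.5,0],[0,0,0,0,-0.5,-4.5,0],[0,0,0,0,-0.5,-4.5,0],[0,0,0,0,-0.5,-4.5,0],[0,0,0,0,-0.5,-4.5,0],[0,0,0,0,-0.5,-4.5,0],[0,0,0,0,-0.5,-4.5,0],[0,0,0,0,-0.5,-4.5,0],[0,0,0,0,-0.5,-4.5,0],[0,0,0,0,-0.5,-3.0,0],[0,0,0,0,0,0,0],[0,0,0,0,0,0,0],[0,0,0,0,0,0,0]]}}

```text
clock: 5.6
eef_pos: [440.4, 191.9, 215.9]
tcp_rot: [-0.771, 1.57, -2.429]
contact_force: [0.4, -0.8, -1.2]
opening: 0.107
```

```bash
python3 - <<'E'
from h import *
p,d,s=grab('wrist','w5'); s,_=avg(4); plan([440,200,215],-94.9);print(s)
for P in ([518,250,80],[538,162,102]): print(proj('wrist',P,s))
E
```

```text
t 5.85 pos [440.8 192.  216.3] zdir -95.06 xax [ 1.e-04 -1.e-04 -1.e+00] op 0.108 F [-1.1  0.7 -1.2]
rotvec deg [-0.16  0.   -0.  ]
shift cm in now-tool [ 0.13 -0.15 -0.79] after turn [ 0.13 -0.15 -0.79]
{'eef_pos': array([440.68969173, 191.72926705, 216.1757991 ]), 'tcp_rot': array([-0.70767081,  1.57037736, -2.36685211]), 'sd': array([0.08726867, 0.04619067, 0.09094478])}
[249.79209561 113.91360392]
[347.44631132  79.56621489]
```

View pics/w5.png

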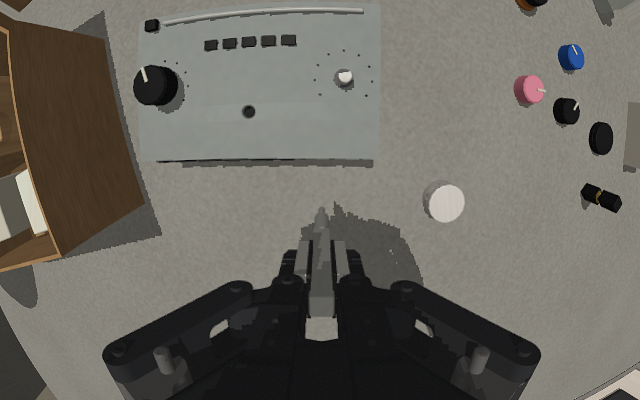

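```bash
python3 - <<'E'
from h import *
crop('w5',(225,60,385,140),5,'w5a')
E
```

```text
(no output)
```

View pics/w5a.png

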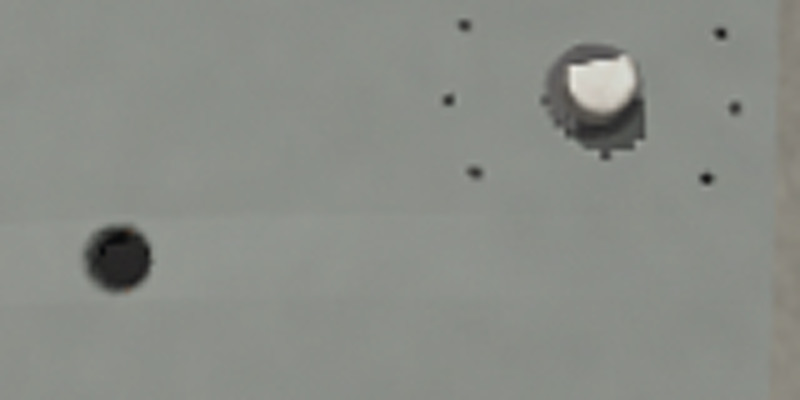

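```bash
python3 - <<'E'
from h import *
s,p=avg(3)
h=onz('wrist',(248.7,111.6),80,s);print('reset',h.round(1),'shaft',onz('wrist',(225+601/5,60+84/5),102,s).round(1))
print(cross([ray('wrist',(248.7,111.6),s),ray('top',(207.8,210)),ray('side',(256,324.5))]))
print(cross([ray('wrist',(345.2,76.8),s),ray('top',(240.2,200.2)),ray('side',(271,271.8))]))
plan(np.r_[h[:2],215],-96)
E
```

```text
reset [520.4 251.2  80. ] shaft [540.6 164.  102. ]
(array([518.78295644, 250.93862473,  76.90948735]), [np.float64(1.952690649355563), np.float64(1.4949354725368482), np.float64(0.5735697219255272)])
(array([539.44393313, 162.92095797,  99.26502214]), [np.float64(1.693331508020596), np.float64(1.1414813831296402), np.float64(0.7019547879990902)])
t 6.0 pos [440.8 192.3 216.4] zdir -95.03 xax [ 1.e-04  0.e+00 -1.e+00] op 0.106 F [ 0.3 -0.1 -1.2]
rotvec deg [ 0.97 -0.   -0.01]
shift cm in now-tool [ 0.14  7.41 -6.56] after turn [ 0.14  7.3  -6.69]
```

Request:
{"fn": "jog_arm", "kwargs": {"series": [[0,0,0,0,3.0,-2.6,0],[0,0,0,0,3.0,-2.6,0],[0,0,0,1.0,1.4,-1.35,0],[0,0,0,2.0,0,0,0],[0,0,0,0,0,0,0],[0,0,0,0,0,0,0]]}}

```text
clock: 6.6
eef_pos: [519.6, 251.2, 186.2]
tcp_rot: [-1.025, 1.569, -2.683]
contact_force: [-0.3, 0.0, -0.1]
opening: 0.105
```

```bash
python3 - <<'E'
from h import *
p,d,s=grab('wrist','w6'); s,_=avg(3); plan([520.4,251.2,185]);print(s)
crop('w6',(240,150,400,270),5,'w6a')
for P in ([520.4,251.2,80],): print(proj('wrist',P,s))
E
```

```text
t 6.8 pos [520.4 251.6 187.4] zdir -95.0 xax [ 1.4e-03  7.0e-04 -1.0e+00] op 0.099 F [-0.6 -1.  -0.1]
shift cm in now-tool [0.24 0.   0.04] after turn [0.24 0.   0.04]
{'eef_pos': array([520.17323273, 251.44052857, 187.13082776]), 'tcp_rot': array([2.10495374, 1.57004628, 0.44692521]), 'sd': array([0.14087493, 0.07226092, 0.23680199])}
[321.8546914  199.11872672]
```

View pics/w6a.png

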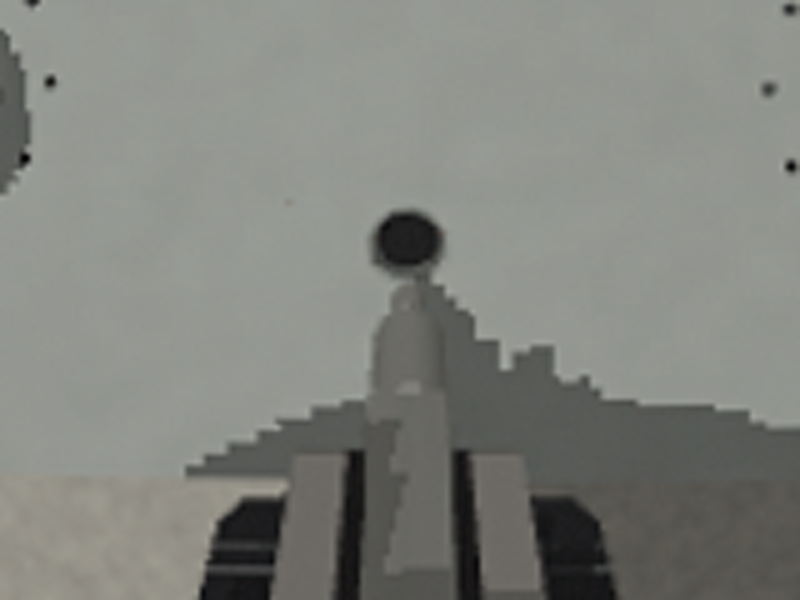

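```bash
python3 - <<'E'
from h import *
s,_=avg(2)
t=tipxy((321.4,207.6),82);h=tipxy((321.6,198.),s['eef_pos'][2]-80);print(t.round(2),h.round(2)); print((h-t).round(2))
E
```

```text
[82.    0.8  -0.11] [1.0734e+02 1.1000e+00 5.0000e-02]
[25.34  0.29  0.16]
```

Request:
{"fn": "jog_arm", "kwargs": {"series": [[0,0,0,1.2,0,0,0],[0,0,0,1.0,0,0,0],[0,0,0,0.7,0,0,0],[0,0,0,0.1,0,0,0],[0,0,0,0,0,0,0]]}}

```text
clock: 7.4
eef_pos: [519.7, 251.4, 155.8]
tcp_rot: [-0.999, 1.569, -2.656]
contact_force: [-0.4, 0.0, 1.6]
opening: 0.102
```

```bash
python3 - <<'E'
from h import *
for i in range(2): plan([520.4,251.2,152]);grab('wrist','w7')
crop('w7',(240,150,400,270),5,'w7a')
E
```

```text
t 7.4 pos [519.7 251.4 155.8] zdir -94.98 xax [-1.2e-03 -6.0e-04 -1.0e+00] op 0.102 F [-0.4  0.   1.6]
shift cm in now-tool [0.38 0.07 0.01] after turn [0.38 0.07 0.01]
t 7.45 pos [520.  251.5 156.2] zdir -94.99 xax [-6.e-04 -3.e-04 -1.e+00] op 0.106 F [-1.3  0.6  1.6]
shift cm in now-tool [0.42 0.05 0.02] after turn [0.42 0.05 0.02]
```

View pics/w7a.png

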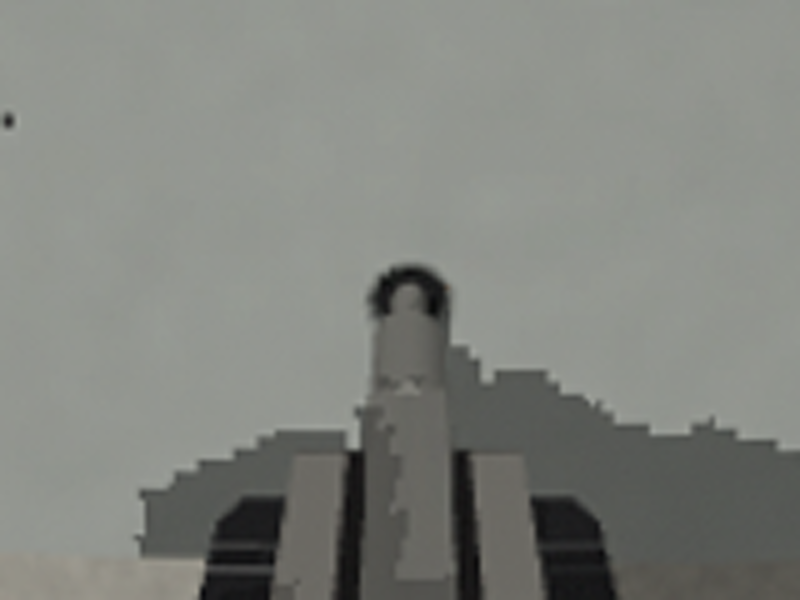

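Request:
{"fn": "jog_arm", "kwargs": {"series": [[0,0,0,0.1,0,0,0],[0,0,0,0.1,0,0,0],[0,0,0,0.1,0,0,0],[0,0,0,0,0,0,0]]}}

```text
clock: 7.9
eef_pos: [520.2, 251.7, 153.4]
tcp_rot: [2.182, 1.57, 0.524]
contact_force: [-0.4, -0.5, 3.2]
opening: 0.102
```

```bash
python3 - <<'E'
from h import *
for i in range(3): plan([520.4,251.2,152]);grab('wrist','w8')
E
```

```text
t 7.9 pos [520.2 251.7 153.4] zdir -94.99 xax [ 4.e-04  3.e-04 -1.e+00] op 0.102 F [-0.4 -0.5  3.2]
shift cm in now-tool [0.14 0.02 0.04] after turn [0.14 0.02 0.04]
t 7.95 pos [520.3 251.6 153.5] zdir -94.99 xax [ 4.e-04  2.e-04 -1.e+00] op 0.106 F [-0.4  0.5  2.7]
shift cm in now-tool [0.15 0.02 0.04] after turn [0.15 0.02 0.04]
t 8.0 pos [520.3 251.6 153.5] zdir -94.99 xax [ 5.e-04  2.e-04 -1.e+00] op 0.104 F [-0.4  0.6  2.4]
shift cm in now-tool [0.15 0.02 0.04] after turn [0.15 0.02 0.04]
```

Request:
{"fn": "jog_arm", "kwargs": {"series": [[0,0,0,0.1,0,0,0],[0,0,0,0.1,0,0,0],[0,0,0,0,0,0,0]]}}

```text
clock: 8.35
eef_pos: [520.4, 251.7, 151.9]
tcp_rot: [2.086, 1.57, 0.428]
contact_force: [-2.2, -0.4, 9.2]
opening: 0.111
```

```bash
python3 - <<'E'
from h import *
for i in range(3): plan([520.4,251.2,152]);grab('wrist','w8')
E
```

```text
t 8.35 pos [520.4 251.7 151.9] zdir -94.99 xax [ 8.e-04  4.e-04 -1.e+00] op 0.111 F [-2.2 -0.4  9.2]
shift cm in now-tool [-0.01 -0.    0.05] after turn [-0.01 -0.    0.05]
t 8.4 pos [520.4 251.7 152. ] zdir -94.99 xax [ 8.e-04  4.e-04 -1.e+00] op 0.106 F [-1.2 -1.   9.9]
shift cm in now-tool [-0.    0.    0.05] after turn [-0.    0.    0.05]
t 8.45 pos [520.5 251.8 152. ] zdir -94.99 xax [ 9.e-04  4.e-04 -1.e+00] op 0.101 F [-1.9 -0.1  9.8]
shift cm in now-tool [ 0.   -0.    0.06] after turn [ 0.   -0.    0.06]
```

Request:
{"fn": "jog_arm", "kwargs": {"series": [[0,0,0,-1.5,0,0,0],[0,0,0,-2.5,0,0,0],[0,0,0,-2.7,0,0,0],[0,0,0,0,0,2.6,0],[0,0,0,0,-0.1,4.7,0],[0,0,0,0,-0.1,4.7,0],[0,0,0,0,-0.1,4.7,0],[0,0,0,0,-0.1,4.7,0],[0,0,0,0,-0.1,4.7,0],[0,0,0,0,-0.1,4.7,0],[0,0,0,0,-0.1,4.7,0],[0,0,0,0,-0.1,4.7,0],[0,0,0,0,-0.1,4.7,0],[0,0,0,0,-0.1,4.7,0],[0,0,0,0,-0.1,4.7,0],[0,0,0,0,0,4.7,0],[0,0,0,0,0,2.6,0],[0,0,0,0,0,0,0],[0,0,0,0,0,0,0]]}}

```text
clock: 10.4
eef_pos: [455.0, -361.1, 217.6]
tcp_rot: [-2.355, 1.569, 2.269]
contact_force: [-0.1, 0.3, -0.9]
opening: 0.102
```

```bash
python3 - <<'E'
from h import *
p,d,s=grab('wrist','w9'); s,_=avg(3); plan([455.5,-361.2,150],-94.9);print(s,r.sense()['qpos'])
crop('w9',(240,150,400,270),5,'w9a')
print(proj('wrist',[455.5,-361.2,50],s))
E
```

```text
t 10.6 pos [ 455.7 -360.   218.2] zdir -94.91 xax [-2.e-04  4.e-04 -1.e+00] op 0.103 F [-0.2 -0.1 -0.2]
rotvec deg [-0.01 -0.02  0.01]
shift cm in now-tool [ 6.82 -0.01  0.13] after turn [ 6.82 -0.01  0.13]
{'eef_pos': array([ 455.40858976, -360.13946632,  217.88463175]), 'tcp_rot': array([-2.43209226,  1.56971711,  2.19362662]), 'sd': array([0.18206608, 0.1912687 , 0.15633427])} [-6.71209093e-01  2.97920336e-01  1.74321351e+00  1.86879785e-04
  1.10085723e+00  9.85282867e-01]
[322.69153625 182.42360224]
```

View pics/w9a.png

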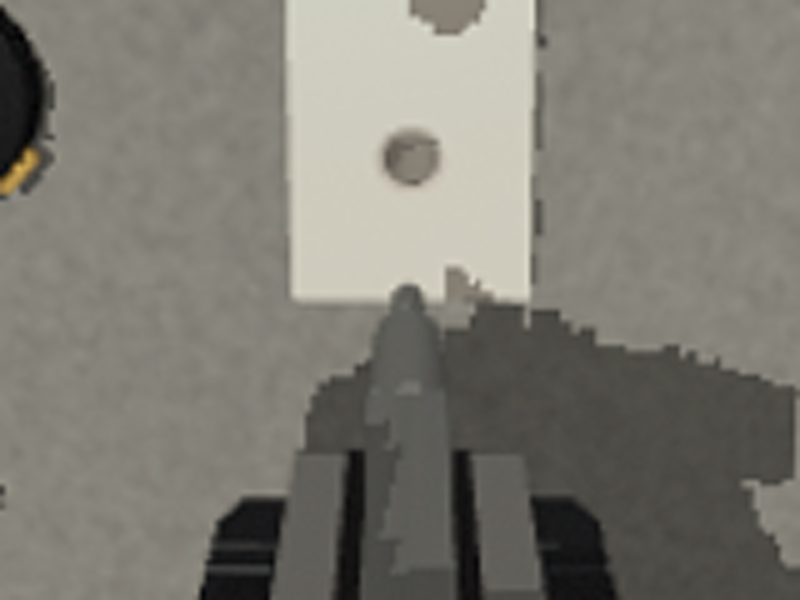

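Request:
{"fn": "jog_arm", "kwargs": {"series": [[0,0,0,2.5,0,0.05,0],[0,0,0,2.5,0,0,0],[0,0,0,2.2,0,0,0],[0,0,0,0,0,0,0],[0,0,0,0,0,0,0]]}}

```text
clock: 11.1
eef_pos: [455.8, -361.1, 146.7]
tcp_rot: [-2.294, 1.57, 2.333]
contact_force: [0.3, -1.3, 0.5]
opening: 0.103
```

```bash
python3 - <<'E'
from h import *
p,d,s=grab('wrist','w10'); s,_=avg(3); plan([455.5,-361.2,88],-94.9);print(s)
crop('w10',(270,170,370,240),8,'w10a')
print(proj('wrist',[455.5,-361.2,50],s))
E
```

```text
t 11.3 pos [ 456.3 -362.   147.7] zdir -94.97 xax [ 0.0017 -0.0014 -1.    ] op 0.1 F [-0.4 -0.4  0.3]
rotvec deg [-0.07  0.07 -0.11]
shift cm in now-tool [ 5.97 -0.1  -0.08] after turn [ 5.97 -0.08 -0.08]
{'eef_pos': array([ 456.33072165, -361.80315576,  147.60405621]), 'tcp_rot': array([ 0.99612803,  1.56899976, -0.66113197]), 'sd': array([0.07004686, 0.183811  , 0.16754321])}
[320.77338739 203.84079377]
```

View pics/w10a.png

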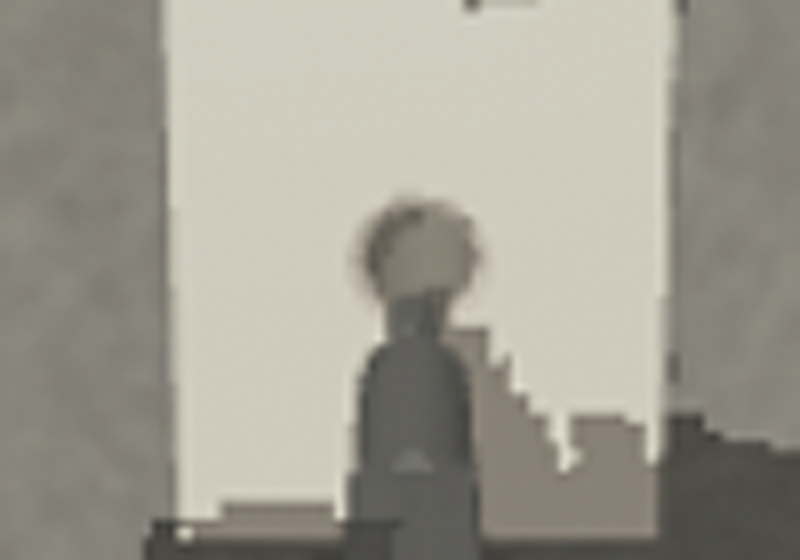

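```bash
python3 - <<'E'
from h import *
s,_=avg(1)
for z in (146.7,147.6):
  t=tipxy((322,207.6),82);h=tipxy((322.4,202.),z-50);print((h-t).round(2))
E
```

```text
[1.47e+01 1.00e-02 3.40e-01]
[15.6  -0.27  0.35]
```

Request:
{"fn": "jog_arm", "kwargs": {"series": [[0,0,0,1.0,0,0.03,0],[0,0,0,1.0,0,0,0],[0,0,0,1.0,0,0,0],[0,0,0,0,0,0,0]]}}

```text
clock: 11.75
eef_pos: [454.9, -361.5, 114.4]
tcp_rot: [-2.223, 1.569, 2.402]
contact_force: [0.7, 0.0, -0.6]
opening: 0.103
```

Request:
{"fn": "jog_arm", "kwargs": {"series": [[0,0,0,1.0,0,0,0],[0,0,0,1.0,0,0,0],[0,0,0,0.8,0,0,0],[0,0,0,0,0,0,0],[0,0,0,0,0,0,0]]}}

```text
clock: 12.25
eef_pos: [456.2, -362.4, 88.3]
tcp_rot: [1.114, 1.569, -0.544]
contact_force: [1.4, -0.5, 3.1]
opening: 0.101
```

Request:
{"fn": "jog_arm", "kwargs": {"series": [[0,0,0,0,0,0,0.4],[0,0,0,0,0,0,0.4],[0,0,0,0,0,0,0.4],[0,0,0,0,0,0,0.4],[0,0,0,-1.5,0,0,0.4],[0,0,0,-3,0,0,0.4],[0,0,0,-4,0,0,0.4],[0,0,0,-4,0,0,0.4],[0,0,0,0,0,0,0.6]]}}

```text
clock: 13.15
eef_pos: [458.1, -364.1, 220.2]
tcp_rot: [0.983, 1.561, -0.674]
contact_force: [-0.1, -0.4, -0.5]
opening: 0.556
```

```bash
python3 - <<'E'
from h import *
p,d,s=grab('wrist','w11');grab('side','s11'); plan([440,-190,215],-94.9);print(r.sense()['qpos'].round(2))
crop('w11',(240,100,400,270),4,'w11a');crop('s11',(330,90,450,230),5,'s11a')
E
```

```text
t 13.25 pos [ 456.  -362.4  215.3] zdir -94.99 xax [ 0.0025 -0.002  -1.    ] op 0.596 F [-0.8 -0.3 -0.6]
rotvec deg [-0.09  0.1  -0.15]
shift cm in now-tool [-1.000e-02 -3.090e+00 -1.703e+01] after turn [  0.03  -3.07 -17.04]
[-0.67  0.3   1.75 -0.    1.09  0.98]
```

View pics/w11.png

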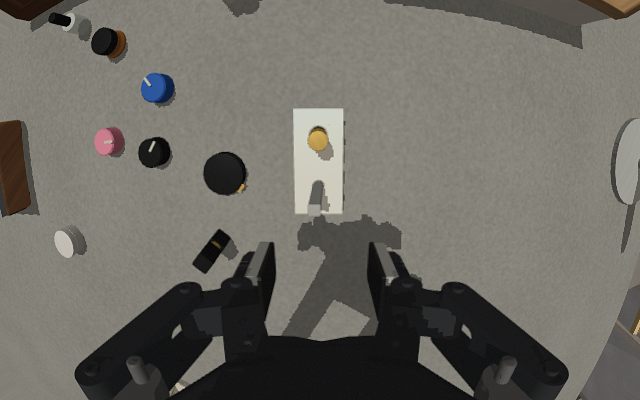

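View pics/s11a.png

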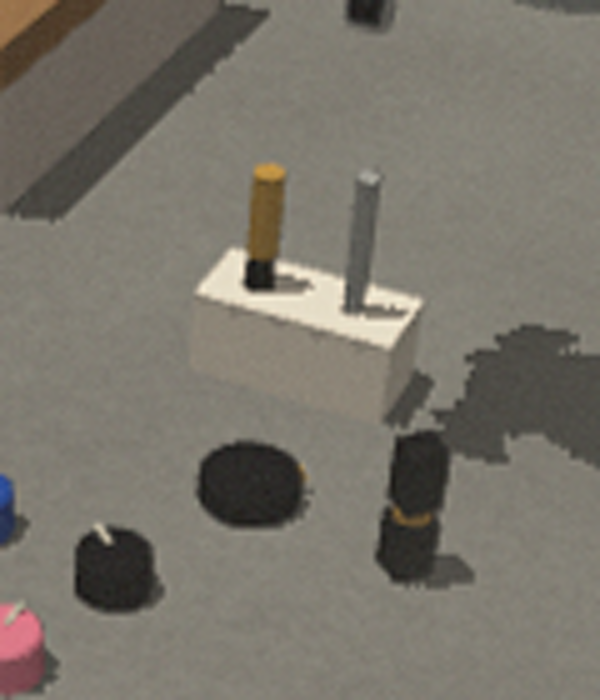

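Request:
{"fn": "jog_arm", "kwargs": {"series": [[0,0,0,0,-0.3,-3.3,0.6],[0,0,0,0,-0.4,-4.2,0.6],[0,0,0,0,-0.4,-4.2,0.6],[0,0,0,0,-0.4,-4.2,0.6],[0,0,0,0.8,-0.4,-4.2,0.6],[0,0,0,0.8,0,0,0.6],[0,0,0,0,0,0,0.6],[0,0,0,0,0,0,0.6]]}}

```text
clock: 14.05
eef_pos: [453.8, -160.6, 196.9]
tcp_rot: [-1.525, 1.57, 3.1]
contact_force: [-0.4, 0.1, 0.3]
opening: 0.598
```

```bash
python3 - <<'E'
from h import *
p,d,s=grab('wrist','w12');s,_=avg(3); plan([455,-160,200],-94.9);print(s)
np.savez('pics/w12s.npz',e=s['eef_pos'],t=s['tcp_rot'])
crop('w12',(250,80,390,190),5,'w12a');
E
```

```text
t 14.25 pos [ 454.2 -161.1  197.4] zdir -95.07 xax [ 2.e-04 -2.e-04 -1.e+00] op 0.6 F [-0.4 -0.5  0.5]
rotvec deg [-0.17  0.01 -0.01]
shift cm in now-tool [-0.26  0.07 -0.11] after turn [-0.26  0.07 -0.11]
{'eef_pos': array([ 454.12396602, -161.09987098,  197.28370881]), 'tcp_rot': array([-0.5491427 ,  1.57057175, -2.20817529]), 'sd': array([0.0571954 , 0.0711578 , 0.09579754])}
```

View pics/w12a.png

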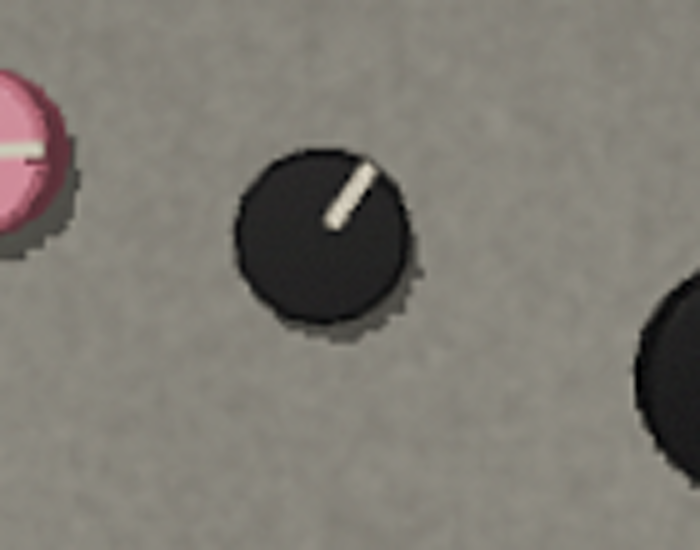

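View pics/w12.png

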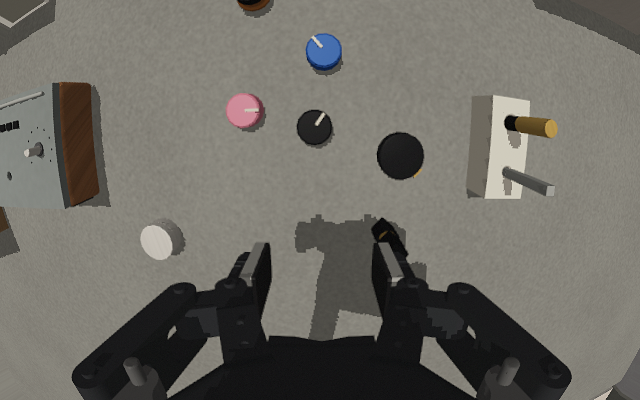

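```bash
python3 - <<'E'
from h import *
z=np.load('pics/w12s.npz');s=dict(eef_pos=z['e'],tcp_rot=z['t'])
W=lambda x,y:(250+x/5,80+y/5)
c=onz('wrist',W(323,237),20,s);o=onz('wrist',W(369,166),24,s);i=onz('wrist',W(333,224),24,s)
print(c,o,i,np.linalg.norm(o-c)); v=o-i; print('ptr yaw',np.degrees(np.arctan2(v[1],v[0])),'c->o',np.degrees(np.arctan2(*(o-c)[1::-1])))
print('diam',np.linalg.norm(onz('wrist',W(237,237),24,s)-onz('wrist',W(409,237),24,s)),np.linalg.norm(onz('wrist',W(323,149),24,s)-onz('wrist',W(323,325),24,s)))
print(cross([ray('wrist',W(323,237),s),ray('top',(364.2,215.8)),ray('side',(352.8,200))]))
plan([c[0],c[1],60],-94.9)
E
```

```text
[ 510.75045408 -158.94779794   20.        ] [ 524.57456908 -169.57859614   24.        ] [ 513.41985118 -161.30698107   24.        ] 17.891898328195385
ptr yaw -36.55823313389493 c->o -37.56042432190043
diam 34.85417134335627 36.04003488163725
(array([ 509.15252393, -159.96559994,   20.51648208]), [np.float64(1.9088079212772853), np.float64(1.4119349585237795), np.float64(0.5465743706356858)])
t 14.25 pos [ 454.2 -161.1  197.4] zdir -95.07 xax [ 2.e-04 -2.e-04 -1.e+00] op 0.6 F [-0.4 -0.5  0.5]
rotvec deg [-0.17  0.01 -0.01]
shift cm in now-tool [13.74  5.61 -0.71] after turn [13.74  5.62 -0.7 ]
```

Request:
{"fn": "jog_arm", "kwargs": {"series": [[0,0,0,3,2.8,-0.35,0.6],[0,0,0,3.7,2.8,-0.35,0.6],[0,0,0,4.0,0,0,0.6],[0,0,0,3.0,0,0,0.6],[0,0,0,0,0,0,0.6],[0,0,0,0,0,0,0.6]]}}

```text
clock: 14.85
eef_pos: [510.4, -158.4, 60.6]
tcp_rot: [-1.808, 1.57, 2.816]
contact_force: [1.3, -0.6, -0.6]
opening: 0.599
```

```bash
python3 - <<'E'
from h import *
p,d,s=grab('wrist','w13');s,_=avg(3); plan([510.7,-159,4],-94.9);print(s)
print(proj('wrist',[510.7,-159,24],s))
np.savez('pics/w13s.npz',e=s['eef_pos'],t=s['tcp_rot'])
crop('w13',(220,150,420,300),4,'w13a');
E
```

```text
t 15.05 pos [ 511.7 -158.6   62.2] zdir -95.0 xax [ 0.0031 -0.001  -1.    ] op 0.605 F [ 0.4  0.  -0.1]
rotvec deg [-0.1   0.04 -0.18]
shift cm in now-tool [ 5.82 -0.11  0.05] after turn [ 5.82 -0.09  0.05]
{'eef_pos': array([ 511.54000373, -158.65435166,   61.94253438]), 'tcp_rot': array([ 1.35575796,  1.56836465, -0.30264155]), 'sd': array([0.22977359, 0.01132022, 0.29317687])}
[322.18130548 231.66590679]
```

View pics/w13a.png

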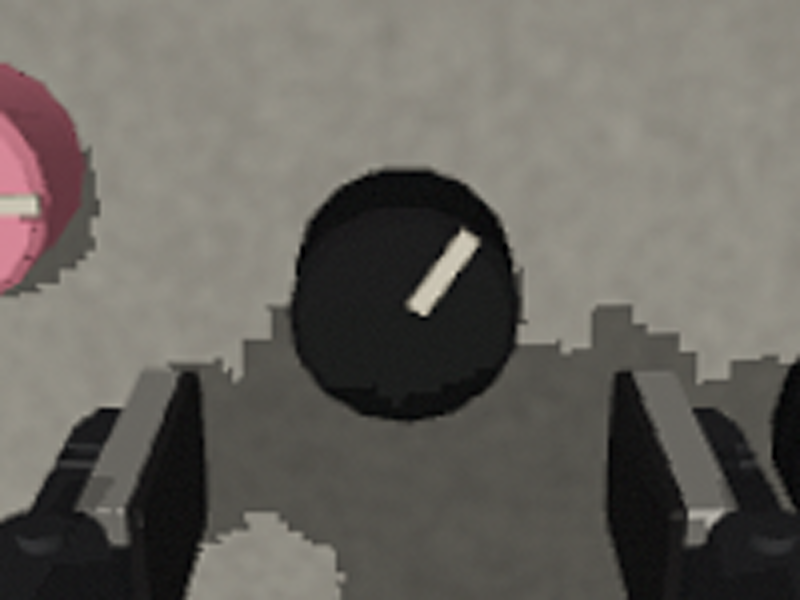

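```bash
python3 - <<'E'
from h import *
z=np.load('pics/w13s.npz');s=dict(eef_pos=z['e'],tcp_rot=z['t'])
W=lambda x,y:(220+x/4,150+y/4)
Rt=R(s['tcp_rot'])
for q in [(293,312),(518,312),(405,205),(405,420),(473,236),(415,308)]:
    P=onz('wrist',W(*q),24,s);print(q,P.round(1),(Rt.T@(P-s['eef_pos'])).round(2))
E
```

```text
(293, 312) [ 514.7 -141.1   24. ] [ 37.94   1.52 -17.77]
(518, 312) [ 511.6 -176.3   24. ] [37.96  1.55 17.55]
(405, 205) [ 530.6 -160.1   24. ] [37.99 19.06 -0.2 ]
(405, 420) [ 494.4 -157.    24. ] [ 37.9  -17.31  -0.17]
(473, 236) [ 524.8 -170.1   24. ] [37.98 14.11 10.23]
(415, 308) [ 513.8 -160.2   24. ] [37.95  2.26  1.37]
```

Request:
{"fn": "jog_arm", "kwargs": {"series": [[0,0,0,2.2,0.1,0,0.6],[0,0,0,2.2,0,0,0.6],[0,0,0,1.3,0,0,0.6],[0,0,0,0,0,0,0.6],[0,0,0,0,0,0,0.6]]}}

```text
clock: 15.55
eef_pos: [511.8, -158.2, 3.9]
tcp_rot: [1.394, 1.57, -0.264]
contact_force: [0.7, 0.1, -0.0]
opening: 0.598
```

```bash
python3 - <<'E'
from h import *
p,d,s=grab('wrist','w14');s,_=avg(2); plan([510.7,-159,4],-94.9);
crop('w14',(220,180,420,330),4,'w14a');
p,d,s=grab('side','s14');crop('s14',(290,100,420,240),4,'s14a');
E
```

```text
t 15.7 pos [ 512.2 -158.3    4.3] zdir -94.99 xax [ 1.6e-03 -5.0e-04 -1.0e+00] op 0.601 F [-0.7 -0.1  0.2]
rotvec deg [-0.09  0.02 -0.1 ]
shift cm in now-tool [ 0.03 -0.14  0.08] after turn [ 0.03 -0.14  0.08]
```

View pics/w14a.png

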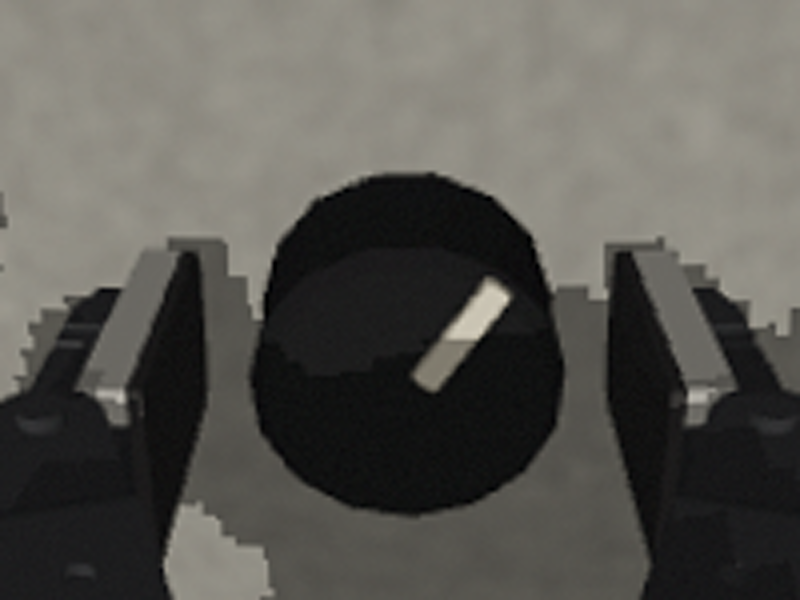

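View pics/s14a.png

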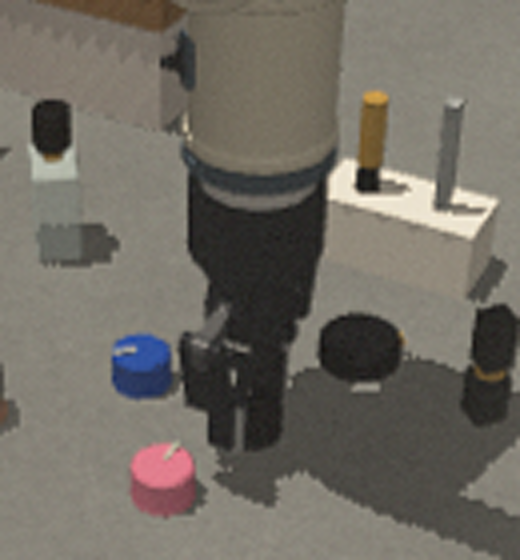

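```bash
cat >> h.py <<'E'
def rib(name,toolx,box):
    p,d,s=load(name);x0,y0,x1,y1=box
    g=p[y0:y1,x0:x1].astype(int);m=((g.sum(2)>270)&(g[...,0]-g[...,2]>8))
    return m
E
python3 - <<'E'
from h import *
W=lambda x,y:(220+x/4,180+y/4)
for tx in (-19.7,-20.7):
  for q in [(250,385),(563,385),(408,245),(408,514),(499,287),(424,385)]:
    print(q,tipxy(W(*q),tx).round(2))
  a=tipxy(W(499,287),tx);b=tipxy(W(424,385),tx);v=a-b;print('angle y->z',np.degrees(np.arctan2(v[2],v[1])),np.linalg.norm(v))
E
```

```text
(250, 385) [-19.7    0.42 -17.92]
(563, 385) [-19.7    0.46  17.98]
(408, 245) [-19.7   18.28   0.17]
(408, 514) [-19.7  -17.8    0.24]
(499, 287) [-19.7   13.17  10.2 ]
(424, 385) [-19.7    0.65   2.03]
angle y->z 33.13483161715906 14.944729967225667
(250, 385) [-20.7    1.01 -17.77]
(563, 385) [-20.7    1.05  17.84]
(408, 245) [-20.7   18.73   0.17]
(408, 514) [-20.7  -17.06   0.24]
(499, 287) [-20.7   13.66  10.11]
(424, 385) [-20.7    1.25   2.01]
angle y->z 33.134831617159044 14.82305735470306
```

```bash
python3 - <<'E'
from h import *
for nm,box in [('w12',(295,105,335,150)),('w13',(292,190,352,260)),('w14',(282,220,362,312))]:
    p,d,s=load(nm);x0,y0,x1,y1=box
    g=p[y0:y1,x0:x1].astype(int); print(nm,g.reshape(-1,3).max(0))
    m=((g.sum(2)>240)).astype(np.uint8)
    n,l,st,ce=cv2.connectedComponentsWithStats(m,connectivity=4)
    # component nearest box centre that does not touch border
    for k in range(1,n):
        x,y,w,h,a=st[k]
        if a>15 and x>0 and y>0 and x+w<x1-x0 and y+h<y1-y0:
            ys,xs=np.where(l==k); P=np.array([onz('wrist',(x0+u,y0+v),25,s)[:2] for u,v in zip(xs,ys)])
            c=P.mean(0);w_,V=np.linalg.eigh(np.cov((P-c).T));v=V[:,1]*np.sign(V[0,1])
            print(a,c.round(1),np.degrees(np.arctan2(v[1],v[0])).round(1),(np.sqrt(12*w_)).round(1))
E
```

```text
w12 [213 207 190]
w13 [207 201 184]
148 [ 519.1 -164.6] -39.5 [ 3.9 15.3]
w14 [209 203 186]
242 [ 519.4 -164.9] -38.9 [ 3.6 15. ]
```

Request:
{"fn": "jog_arm", "kwargs": {"series": [[0,0,0,0,0,0,0.45],[0,0,0,0,0,0,0.3],[0,0,0,0,0,0,0.2],[0,0,0,0,0,0,0.2],[0,0,0,0,0,0,0.2],[0,0,0,0,0,0,0.2]], "force": 50}}

```text
clock: 16.35
eef_pos: [511.9, -158.2, 4.2]
tcp_rot: [1.365, 1.57, -0.293]
contact_force: [-1.3, -0.0, 8.9]
opening: 0.416
```

Request:
{"fn": "jog_arm", "kwargs": {"series": [[0,0,0,-1.0,0,0,0.2],[0,0,0,-2.0,0,0,0.2],[0,0,0,-3.0,0,0,0.2],[0,0,0,-4.0,0,0,0.2],[0,0,0,-4.0,0,0,0.2],[0,0,0,0,0,0,0.2],[0,0,0,0,0,0,0.2]]}}

```text
clock: 17.05
eef_pos: [512.0, -158.2, 144.6]
tcp_rot: [1.368, 1.568, -0.29]
contact_force: [0.4, 0.4, -1.8]
opening: 0.418
```

```bash
python3 - <<'E'
from h import *
p,d,s=grab('wrist','w15');s,_=avg(2); plan([480,163,150],-94.9);
crop('w15',(220,180,420,330),4,'w15a');
p,d,s=grab('side','s15');crop('s15',(270,60,420,240),4,'s15a');
E
```

```text
t 17.2 pos [ 510.5 -157.7  142.2] zdir -94.99 xax [-2.1e-03  7.0e-04 -1.0e+00] op 0.42 F [-0.   0.1 -0.1]
rotvec deg [-0.09 -0.03  0.12]
shift cm in now-tool [ -0.76  -5.82 -31.69] after turn [ -0.78  -5.77 -31.7 ]
```

View pics/w15a.png

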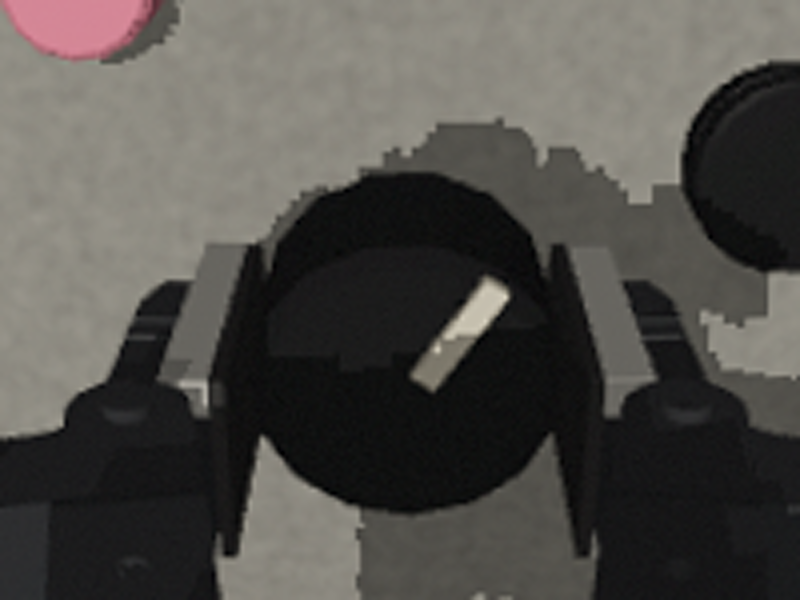

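View pics/s15a.png

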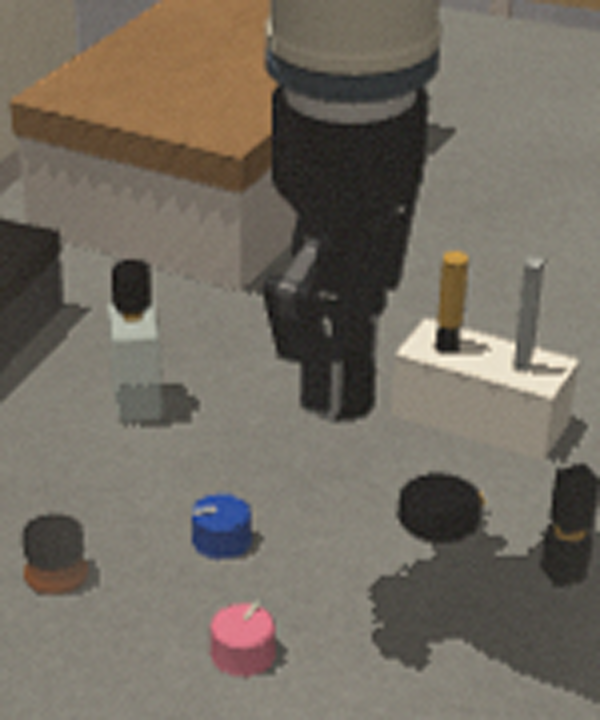

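Request:
{"fn": "jog_arm", "kwargs": {"series": [[0,0,0,-1.5,-0.3,-1.5,0.2],[0,0,0,-1.5,-0.8,-3.7,0.2],[0,0,0,-1.5,-0.8,-3.8,0.2],[0,0,0,0,-0.8,-3.8,0.2],[0,0,0,0,-0.8,-3.8,0.2],[0,0,0,0,-0.8,-3.8,0.2],[0,0,0,0,-0.8,-3.8,0.2],[0,0,0,0,-0.8,-3.8,0.2],[0,0,0,0,-0.9,-3.6,0.2],[0,0,0,0,0,0,0.2],[0,0,0,0,0,0,0.2],[0,0,0,0,0,0,0.2]]}}

```text
clock: 18.45
eef_pos: [470.8, 162.3, 188.2]
tcp_rot: [-0.842, 1.57, -2.5]
contact_force: [-0.2, 0.5, -1.2]
opening: 0.417
```

```bash
python3 - <<'E'
from h import *
p,d,s=grab('wrist','w16');s,_=avg(3); plan([470,163,190],-94.9);print(s)
np.savez('pics/w16s.npz',e=s['eef_pos'],t=s['tcp_rot'])
u=proj('wrist',[540.6,164,102],s);print(u);x,y=u.astype(int)
crop('w16',(x-50,y-40,x+50,y+40),8,'w16a');print(x-50,y-40)
E
```

```text
t 18.65 pos [471.3 161.8 188.3] zdir -95.07 xax [-2.e-04 -1.e-04 -1.e+00] op 0.415 F [ 0.6  1.  -0.2]
rotvec deg [-0.17  0.01  0.01]
shift cm in now-tool [-0.17 -0.14 -0.11] after turn [-0.17 -0.14 -0.11]
{'eef_pos': array([471.1284959 , 161.85739162, 188.27680112]), 'tcp_rot': array([-0.72515324,  1.57040176, -2.38408276]), 'sd': array([0.09091552, 0.09115413, 0.01940438])}
[310.3111553  116.66036302]
260 76
```

View pics/w16a.png

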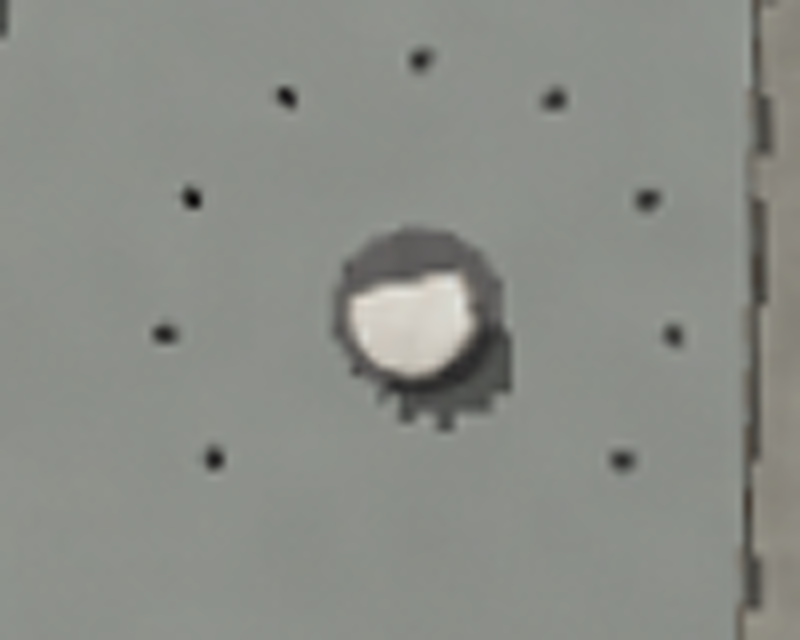

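```bash
python3 - <<'E'
from h import *
from scipy.optimize import least_squares
p,d,_=load('w16');z=np.load('pics/w16s.npz');s=dict(eef_pos=z['e'],tcp_rot=z['t'])
x0,y0=295,100
g=cv2.resize(p[100:132,295:330],None,fx=8,fy=8,interpolation=cv2.INTER_CUBIC).astype(int).sum(2)
for th in (430,520,580):
    m=(g>th).astype(np.uint8);cs,_=cv2.findContours(m,0,1);c=max(cs,key=cv2.contourArea)[:,0]
    P=np.array([onz('wrist',(x0+(u+.5)/8-.5,y0+(v+.5)/8-.5),102,s)[:2] for u,v in c])
    # flat: model x·n<=d within circle
    def f(q):
        cx,cy,rr,a,dd=q;v=P-[cx,cy];n=np.array([np.cos(a),np.sin(a)])
        e1=np.hypot(*v.T)-rr;e2=v@n-dd
        return np.where(np.abs(e1)<np.abs(e2),e1,e2)
    q=least_squares(f,[540.6,164,6,0.1,3],loss='soft_l1',f_scale=.2).x
    print(th,q[:3].round(2),np.degrees(q[3]).round(1),q[4].round(2),'rms',np.sqrt((f(q)**2).mean()).round(2))
E
```

```text
430 [542.05 163.47   5.51] 7.2 2.87 rms 0.11
520 [542.04 163.49   5.2 ] 7.4 2.6 rms 0.11
580 [542.27 163.51   4.95] 7.1 2.14 rms 0.2
```

Request:
{"fn": "jog_arm", "kwargs": {"series": [[-7.7,0,0,0,0,0,0.2],[-7.7,0,0,0,0,0,0.2],[-7.7,0,0,0,0,0,0.2],[-7.7,0,0,0,0,0,0.2],[-7.7,0,0,0,0,0,0.2],[-7.8,0,0,0,0,0,0.2],[0,0,0,0,1.8,1.5,0.2],[0,0,0,0,1.8,1.5,0.2],[0,0,0,0,1.8,1.5,0.2],[0,0,0,0,0,0,0.2],[0,0,0,0,0,0,0.2],[0,0,0,0,0,0,0.2]]}}

```text
clock: 19.85
eef_pos: [540.5, 164.0, 188.0]
tcp_rot: [-2.063, 1.57, -2.913]
contact_force: [-0.4, -1.3, 0.8]
opening: 0.42
```

```bash
python3 - <<'E'
from h import *
p,d,s=grab('wrist','w17');s,_=avg(4); plan([542,163.5,186],-48.6);print(s)
np.savez('pics/w17s.npz',e=s['eef_pos'],t=s['tcp_rot'])
u=proj('wrist',[542.,163.5,102],s);print(u);x,y=u.astype(int)
crop('w17',(240,150,400,320),5,'w17a');
E
```

```text
t 20.1 pos [541.1 164.5 188.4] zdir -48.68 xax [ 1.e-04  0.e+00 -1.e+00] op 0.418 F [ 0.6 -0.5 -0. ]
rotvec deg [-0.08  0.   -0.  ]
shift cm in now-tool [0.24 0.   0.14] after turn [0.24 0.   0.14]
{'eef_pos': array([540.72551931, 164.31960952, 188.29667424]), 'tcp_rot': array([-2.10620516,  1.5703605 , -2.95602058]), 'sd': array([0.14040706, 0.11959954, 0.09984709])}
[322.49692762 206.35326412]
```

View pics/w17a.png

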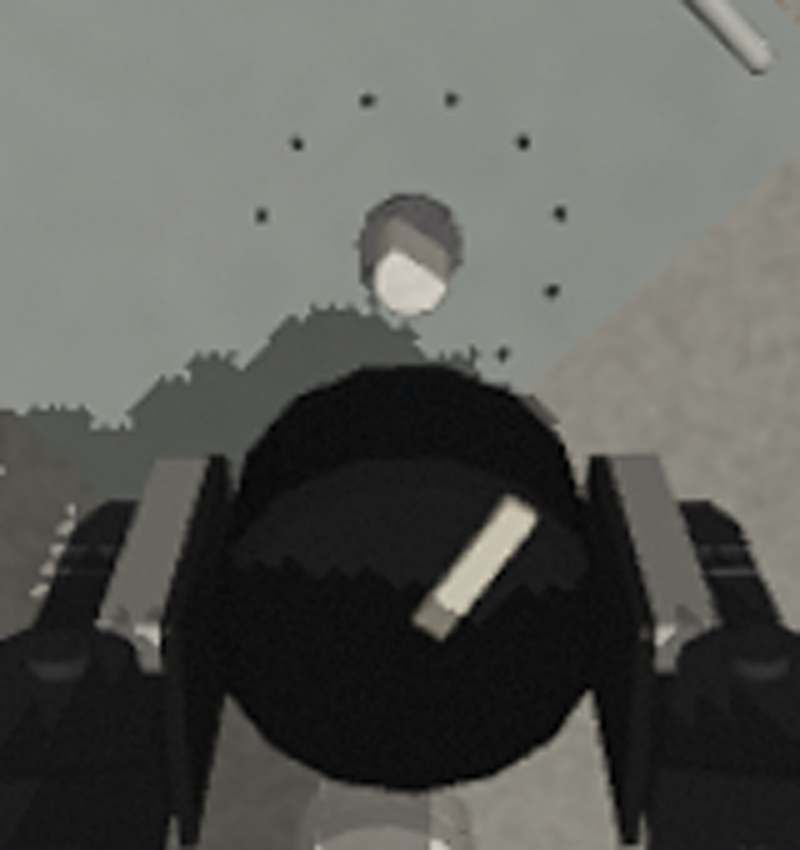

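```bash
cat > fit.py <<'E'
from h import *
from scipy.optimize import least_squares
def pts(p,box,th,tx,lo=True):
    x0,y0,x1,y1=box
    g=cv2.resize(p[y0:y1,x0:x1],None,fx=8,fy=8,interpolation=cv2.INTER_CUBIC).astype(int).sum(2)
    cs,_=cv2.findContours((g>th).astype(np.uint8),0,1);c=max(cs,key=cv2.contourArea)[:,0]
    return np.array([tipxy((x0+(u+.5)/8-.5,y0+(v+.5)/8-.5),tx)[1:] for u,v in c])
def shaft(p,box,tx):
    for th in (430,500):
        P=pts(p,box,th,tx);c0=P.mean(0)
        def f(q):
            cx,cy,rr,a,dd=q;v=P-[cx,cy];n=np.array([np.cos(a),np.sin(a)])
            e1=np.hypot(*v.T)-rr;e2=v@n-dd
            return np.where(np.abs(e1)<np.abs(e2),e1,e2)
        q=least_squares(f,[*c0,5.5,np.radians(40),3],loss='soft_l1',f_scale=.2).x
        print('shaft y,z,R',q[:3].round(2),'flat ang y->z',np.degrees(q[3]).round(1),q[4].round(2))
def ribm(p,box,tx):
    P=pts(p,box,260,tx);rc=cv2.minAreaRect((P*100).astype(np.float32));b=cv2.boxPoints(rc)/100
    c=np.array(rc[0])/100
    e=[b[1]-b[0],b[2]-b[1]];e=max(e,key=np.linalg.norm);u=e/np.linalg.norm(e);u*=np.sign(u[0])
    print('rib c',c.round(2),'ang',np.degrees(np.arctan2(u[1],u[0])).round(1),'size',np.round(rc[1],0)/100,'axis',(c-9.25*u).round(2),'ends',(c+u*np.linalg.norm(e)/2).round(2))
E
python3 - <<'E'
from fit import *
p,d,_=load('w17')
shaft(p,(310,195,335,218),188.3-102)
for tx in (-20,-21): ribm(p,(318,245,352,282),tx)
W=lambda x,y:(240+x/5,150+y/5)
print('base +y',tipxy(W(410,366),4.2).round(2),'top -y',tipxy(W(415,790),-19.8).round(2),'top +y',tipxy(W(410,456),-19.8).round(2))
p,d,_=load('w14'); 
for tx in (-20,-21): ribm(p,(318,240,352,282),tx)
E
```

```text
shaft y,z,R [0.92 0.86 5.57] flat ang y->z 34.7 3.06
shaft y,z,R [1.01 0.89 5.28] flat ang y->z 35.6 2.63
rib c [7.45 6.68] ang 33.9 size [15.34  3.85] axis [-0.23  1.53] ends [13.82 10.96]
rib c [7.99 6.64] ang 33.9 size [15.21  3.82] axis [0.31 1.48] ends [14.3  10.88]
base +y [ 4.2  17.51  1.  ] top -y [-19.8  -17.48   1.53] top +y [-19.8   18.24   0.97]
rib c [7.28 6.79] ang 34.0 size [15.39  3.95] axis [-0.39  1.62] ends [13.66 11.1 ]
rib c [7.82 6.74] ang 34.0 size [15.27  3.92] axis [0.15 1.57] ends [14.14 11.01]
```

```bash
python3 - <<'E'
from fit import *
M=cal('wrist')['mount'];K=cal('wrist')['mtx']
def pt(d,u,v):
    dep=np.median(d[v-1:v+2,u-1:u+2]);x=(np.array([u,v])-K[:2,2])/K[0,0];a=np.hypot(*x)
    ray=np.r_[x/a*np.sin(a),np.cos(a)];return M[:3,:3]@(ray*dep/ray[2])+M[:3,3]
p,d,_=load('w17')
W=lambda x,y:(int(240+x/5),int(150+y/5))
for n,q in [('shaft',(410,285)),('panel',(300,60)),('panel2',(470,200)),('knob c',(380,640)),('knob l',(290,640)),('knob r',(520,660)),('knob near',(410,750)),('rib',(480,560)),('rib in',(440,615)),('face +y',(400,480)),('wall',(410,400))]:
    print(n,pt(d,*W(*q)).round(1))
E
```

```text
shaft [86.1 -0.   1.1]
panel [108.   31.6 -17. ]
panel2 [108.    7.9  11.1]
knob c [-19.6  -0.4  -1.7]
knob l [-20.1  -0.2  -9.9]
knob r [-19.5  -2.8  11.2]
knob near [-20.  -12.5   1. ]
rib [-21.1   8.7   7.2]
rib in [-21.7   3.4   3.7]
face +y [-19.1  15.6   0.1]
wall [-5.5 17.7  1. ]
```

```bash
python3 - <<'E'
from fit import *
M=cal('wrist')['mount'];K=cal('wrist')['mtx']
for nm in ('w15','w16','w17'):
    p,d,_=load(nm)
    vv,uu=np.mgrid[200:330,260:385]
    x=(np.dstack([uu,vv])-K[:2,2])/K[0,0];a=np.hypot(x[...,0],x[...,1])+1e-9
    ray=np.dstack([x[...,0]/a*np.sin(a),x[...,1]/a*np.sin(a),np.cos(a)])
    P=(ray*(d[200:330,260:385]/ray[...,2])[...,None])@M[:3,:3].T+M[:3,3]
    dark=p[200:330,260:385].astype(int).sum(2)
    m=(P[...,0]<-16.5)&(P[...,0]>-23)&(np.abs(P[...,1])<21)&(np.abs(P[...,2])<18.2)
    Q=P[m];print(nm,m.sum(),'x med',np.median(Q[:,0]))
    # re-cast the mask pixels on plane -19.8
    pl=M[:3,3]+ (ray@M[:3,:3].T)*(((-19.8-M[0,3])/(ray@M[:3,:3].T)[...,0])[...,None])
    for zz in (-9,-5,0,5,9):
        sel=m&(np.abs(pl[...,2]-zz)<.5);y=pl[...,1][sel];print(zz,y.min().round(2),y.max().round(2),'mid',((y.min()+y.max())/2).round(2),'exp half',np.sqrt(18.5**2-zz**2).round(2))
E
```

```text
w15 4270 x med -19.635610768746268
-9 -14.56 15.41 mid 0.42 exp half 16.16
-5 -16.91 17.36 mid 0.22 exp half 17.81
0 -17.49 18.33 mid 0.42 exp half 18.5
5 -16.89 18.33 mid 0.72 exp half 17.81
9 -15.11 16.89 mid 0.89 exp half 16.16
w16 4248 x med -19.6326457183117
-9 -14.56 15.89 mid 0.67 exp half 16.16
-5 -16.91 17.84 mid 0.46 exp half 17.81
0 -17.49 18.8 mid 0.66 exp half 18.5
5 -16.89 17.85 mid 0.48 exp half 17.81
9 -15.11 16.89 mid 0.89 exp half 16.16
w17 4256 x med -19.652297421104905
-9 -14.56 15.89 mid 0.67 exp half 16.16
-5 -16.91 17.84 mid 0.46 exp half 17.81
0 -17.49 18.33 mid 0.42 exp half 18.5
5 -16.89 18.33 mid 0.72 exp half 17.81
9 -15.11 16.89 mid 0.89 exp half 16.16
```

Request:
{"fn": "jog_arm", "kwargs": {"series": [[0,0,0,2.0,0.04,0.04,0.2],[0,0,0,2.5,0,0,0.2],[0,0,0,2.0,0,0,0.2],[0,0,0,1.2,0,0,0.2],[0,0,0,0,0,0,0.2],[0,0,0,0,0,0,0.2],[0,0,0,0,0,0,0.2]]}}

```text
clock: 20.8
eef_pos: [542.8, 164.7, 112.4]
tcp_rot: [1.137, 1.569, 0.288]
contact_force: [0.0, -0.4, -0.5]
opening: 0.415
```

```bash
python3 - <<'E'
from fit import *
z=np.load('pics/w17s.npz');e0=z['e'];R0=R(z['t'])
tgt=e0+R0@np.array([0,.4,.4]);print('tgt',tgt)
p,d,_=grab('wrist','w18');s,_=avg(3);print(s); print('corr tool',(R(s['tcp_rot']).T@(tgt-s['eef_pos'])).round(2))
crop('w18',(240,150,400,320),4,'w18a');grab('side','s18');crop('s18',(210,200,350,340),4,'s18a')
E
```

```text
tgt [541.29003141 164.2831948  188.29643536]
{'eef_pos': array([542.64408248, 164.68181408, 112.2812263 ]), 'tcp_rot': array([1.14192967, 1.56911299, 0.29220123]), 'sd': array([0.09098778, 0.03703049, 0.09124225])}
corr tool [-76.02  -1.16  -0.54]
```

View pics/w18a.png

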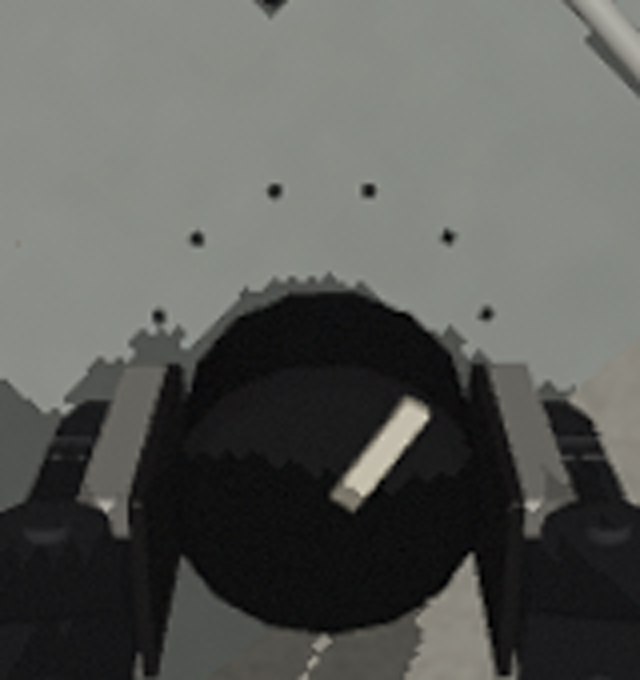

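View pics/s18a.png

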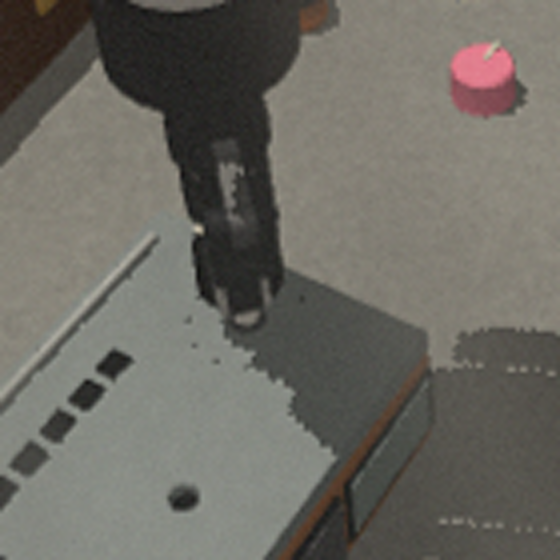

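```bash
python3 - <<'E'
from fit import *
def circ(P):
    A=np.c_[2*P,np.ones(len(P))];q=np.linalg.lstsq(A,(P**2).sum(1),rcond=None)[0];return q[:2],np.sqrt(q[2]+q[:2]@q[:2])
def refine(name,pts):
    g=cv2.cvtColor(load(name)[0],cv2.COLOR_RGB2GRAY).astype(float);o=[]
    for u,v in pts:
        x,y=int(round(u)),int(round(v));w=g[y-3:y+4,x-3:x+4];w=np.clip(np.median(w)-w-8,0,None);yy,xx=np.mgrid[y-3:y+4,x-3:x+4];o.append([(w*xx).sum()/w.sum(),(w*yy).sum()/w.sum()])
    return o
a=[(367,100),(451,99),(297,143),(523,142),(261,215),(560,213),(551,291),(503,353)]
a=refine('w17',[(240+u/5,150+v/5) for u,v in a])
b=[(274,190),(369,190),(197,238),(448,236),(158,316),(487,313)]
b=refine('w18',[(240+u/4,150+v/4) for u,v in b])
for tx in (107.3,108.3,109.3):
    c,rr=circ(np.array([tipxy(u,tx)[1:] for u in a]));c6,r6=circ(np.array([tipxy(u,tx)[1:] for u in a[:6]]));print('w17',tx,c.round(2),rr.round(2),c6.round(2),r6.round(2))
for tx in (31.3,32.3,33.3):
    c,rr=circ(np.array([tipxy(u,tx)[1:] for u in b]));print('w18',tx,c.round(2),rr.round(2))
    print(np.round([tipxy(u,tx)[1:] for u in b],1).tolist())
E
```

```text
w17 107.3 [0.96 0.86] 25.43 [0.83 0.87] 25.52
w17 108.3 [0.68 0.86] 25.53 [0.54 0.87] 25.62
w17 109.3 [0.39 0.86] 25.63 [0.25 0.87] 25.72
w18 31.3 [-0.85  0.05] 25.23
[[23.4, -7.0], [23.5, 6.7], [16.0, -18.7], [16.4, 18.5], [3.3, -24.8], [4.1, 24.8]]
w18 32.3 [-1.28  0.04] 25.37
[[23.1, -7.1], [23.2, 6.7], [15.7, -18.8], [16.0, 18.6], [2.9, -25.0], [3.7, 24.9]]
w18 33.3 [-1.7   0.04] 25.52
[[22.8, -7.1], [22.9, 6.7], [15.3, -18.9], [15.7, 18.7], [2.5, -25.1], [3.3, 25.0]]
```

Request:
{"fn": "jog_arm", "kwargs": {"series": [[0,0,0,0,-0.13,-0.04,0.2],[0,0,0,0,0,0,0.2],[0,0,0,0,0,0,0.2],[0,0,0,0,0,0,0.2]]}}

```text
clock: 21.45
eef_pos: [540.8, 163.9, 111.3]
tcp_rot: [1.217, 1.571, 0.367]
contact_force: [0.7, 1.2, -0.2]
opening: 0.418
```

```bash
cat >> fit.py <<'E'
def circ(P):
    A=np.c_[2*P,np.ones(len(P))];q=np.linalg.lstsq(A,(P**2).sum(1),rcond=None)[0];return q[:2],np.sqrt(q[2]+q[:2]@q[:2])
def refine(name,pts):
    g=cv2.cvtColor(load(name)[0],cv2.COLOR_RGB2GRAY).astype(float);o=[]
    for u,v in pts:
        x,y=int(round(u)),int(round(v));w=g[y-3:y+4,x-3:x+4];w=np.clip(np.median(w)-w-8,0,None);yy,xx=np.mgrid[y-3:y+4,x-3:x+4];o.append([(w*xx).sum()/w.sum(),(w*yy).sum()/w.sum()])
    return o
E
python3 - <<'E'
from fit import *
z=np.load('pics/w17s.npz');e0=z['e'];R0=R(z['t']);tgt=e0+R0@np.array([0,.4,.4])
p,d,_=grab('wrist','w19');s,_=avg(3);print(s['eef_pos'],'corr tool',(R(s['tcp_rot']).T@(tgt-s['eef_pos'])).round(2),R(s['tcp_rot'])[:,0].round(4))
b=[(274,190),(369,190),(197,238),(448,236),(158,316),(487,313)]
b=[(240+u/4,150+v/4-1) for u,v in b]
b=refine('w19',refine('w19',b)); tx=s['eef_pos'][2]-80
print(circ(np.array([tipxy(u,tx)[1:] for u in b])),r.sense()['contact_force'])
E
```

```text
[540.76146398 163.92400815 111.26578229] corr tool [-77.03   0.63   0.08] [-0.  0. -1.]
(array([0.51024809, 0.75131226]), np.float64(25.535303120994275)) [ 1.02203525 -0.36061411 -0.66334579]
```

Request:
{"fn": "jog_arm", "kwargs": {"series": [[0,0,0,0.2,0,0.03,0.2],[0,0,0,0.2,0,0,0.2],[0,0,0,0.2,0,0,0.2],[0,0,0,0.2,0,0,0.2],[0,0,0,0,0,0,0.2],[0,0,0,0,0,0,0.2]]}}

```text
clock: 22.25
eef_pos: [541.2, 163.8, 103.2]
tcp_rot: [1.328, 1.57, 0.478]
contact_force: [1.5, 1.3, -1.6]
opening: 0.422
```

```bash
python3 - <<'E'
from fit import *
z=np.load('pics/w17s.npz');e0=z['e'];R0=R(z['t']);tgt=e0+R0@np.array([0,.4,.4])
p,d,_=grab('wrist','w20');s,_=avg(2);print(s['eef_pos'],'corr tool',(R(s['tcp_rot']).T@(tgt-s['eef_pos'])).round(2),R(s['tcp_rot'])[:,0].round(4))
b=[(274,190),(369,190),(197,238),(448,236),(158,316),(487,313)]
tx=s['eef_pos'][2]-80
c0=np.array([.5,.4])
crop('w20',(240,150,400,320),4,'w20a')
print(r.sense()['contact_force'],r.sense()['wrist_torque'])
E
```

```text
[541.20864623 163.7862105  103.31457397] corr tool [-84.98   0.43  -0.31] [ 5.e-04  2.e-04 -1.e+00]
[ 2.42051136  1.01178443 -1.88715204] [ 0.17138397 -0.34956673 -0.00062083]
```

Request:
{"fn": "jog_arm", "kwargs": {"series": [[0,0,0,0.2,0,0,0.2],[0,0,0,0.2,0,0,0.2],[0,0,0,0.2,0,0,0.2],[0,0,0,0,0,0,0.2]]}}

```text
clock: 22.8
eef_pos: [541.2, 163.9, 97.2]
tcp_rot: [1.376, 1.57, 0.526]
contact_force: [2.0, 1.4, 0.9]
opening: 0.422
```

```bash
python3 - <<'E'
from fit import *
s=r.sense();print(s['contact_force'],s['wrist_torque'])
E
```

```text
[2.01321363 1.38192697 0.8863244 ] [ 0.31828565 -0.43911355 -0.06532397]
```

Sliding on freely. Continuing down to the bore's bottom.

Request:
{"fn": "jog_arm", "kwargs": {"series": [[0,0,0,0.2,0,0,0.2],[0,0,0,0.2,0,0,0.2],[0,0,0,0.1,0,0,0.2],[0,0,0,0,0,0,0.2]]}}

```text
clock: 23.2
eef_pos: [541.3, 163.8, 92.3]
tcp_rot: [1.25, 1.57, 0.4]
contact_force: [2.9, 2.7, 1.4]
opening: 0.421
```

Request:
{"fn": "jog_arm", "kwargs": {"series": [[0,0,0,0.1,0,0,0.2],[0,0,0,0.1,0,0,0.2],[0,0,0,0,0,0,0.2]]}}

```text
clock: 23.5
eef_pos: [541.2, 163.8, 90.3]
tcp_rot: [1.273, 1.57, 0.423]
contact_force: [3.6, 3.9, 1.9]
opening: 0.416
```

Request:
{"fn": "jog_arm", "kwargs": {"series": [[0,0,0,0.1,0,0,0.2],[0,0,0,0.1,0,0,0.2],[0,0,0,0,0,0,0.2]]}}

```text
clock: 23.8
eef_pos: [541.3, 163.8, 88.4]
tcp_rot: [1.252, 1.57, 0.402]
contact_force: [4.1, 3.3, 3.3]
opening: 0.423
```

Request:
{"fn": "jog_arm", "kwargs": {"series": [[0,0,0,0.1,0,0,0.2],[0,0,0,0,0,0,0.2]]}}

```text
clock: 24.0
eef_pos: [541.3, 163.8, 87.9]
tcp_rot: [1.223, 1.57, 0.373]
contact_force: [2.3, 2.3, 8.7]
opening: 0.418
```

Request:
{"fn": "jog_arm", "kwargs": {"series": [[0,0,0,0.04,0,0,0.2],[0,0,0,0,0,0,0.2],[0,0,0,0,0,0,0.2]]}}

```text
clock: 24.3
eef_pos: [541.4, 163.8, 87.8]
tcp_rot: [1.21, 1.57, 0.36]
contact_force: [0.7, 1.9, 12.7]
opening: 0.421
```

```bash
python3 - <<'E'
from fit import *
grab('wrist','w21');grab('side','s21');grab('top','t21');s,_=avg(3);print(s['eef_pos'],r.sense()['contact_force'],r.sense()['wrist_torque'],r.sense()['opening'])
crop('w21',(240,180,400,320),5,'w21a');crop('s21',(200,80,430,350),2,'s21a')
for n in ('w17','w21'):
    p=load(n)[0]
    ribm(p,(318,245,352,282),-21.2)
E
```

```text
[541.3317142  163.84962061  87.8445614 ] [ 1.20502553  2.054253   12.978746  ] [ 0.4304384  -0.16948318  0.07553002] 0.42097710065773514
rib c [8.09 6.63] ang 33.9 size [15.19  3.81] axis [0.42 1.47] ends [14.4  10.86]
rib c [8.03 6.61] ang 33.9 size [15.22  3.78] axis [0.36 1.45] ends [14.35 10.86]
```

View pics/w21a.png

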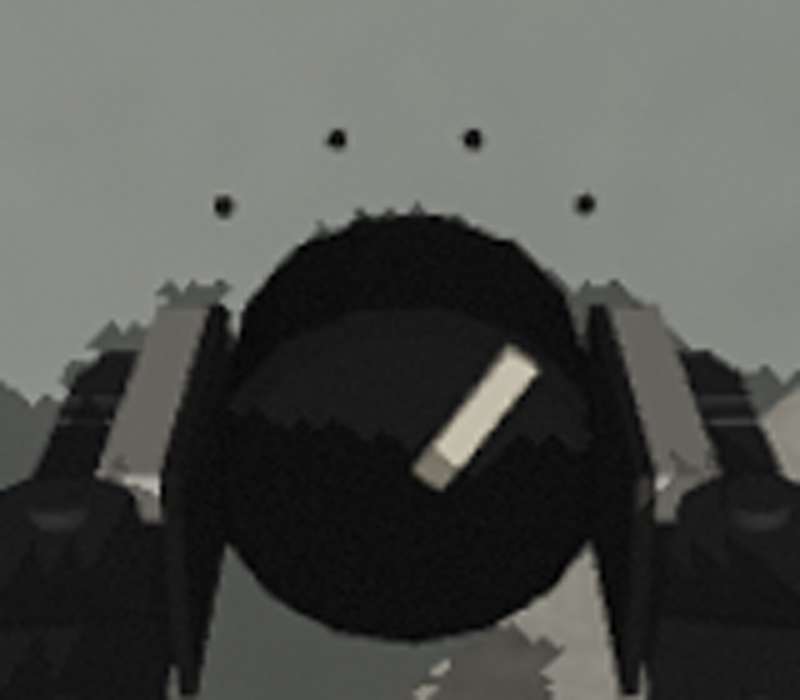

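View pics/s21a.png

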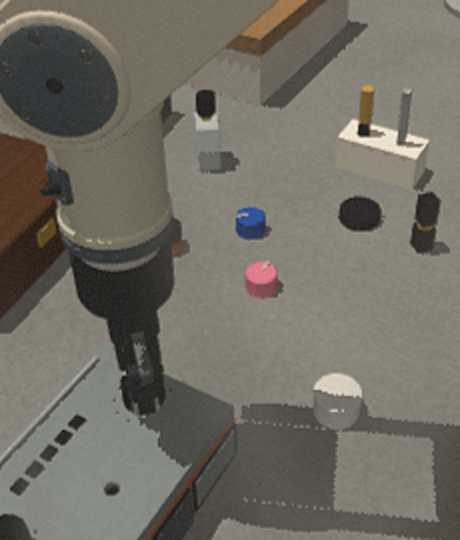

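View pics/t21.png

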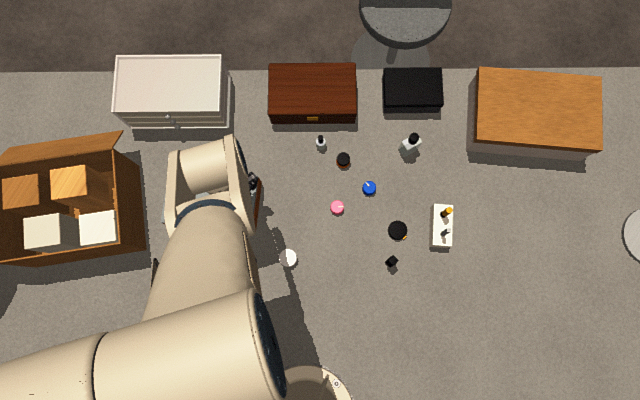

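The wrist view shows the pointer rib where it was in the grip, so the knob has not slipped. The side and top views show the stick standing in the stand and the bystanders in place. The underside works out at about z = 84 mm, which is seated and fully pressed, with a push of about 13 N. Handing in now.

```bash
python3 - <<'E'
from rig import r
print(r.sense()['clock'],r.sense()['contact_force']);print(r.sign_off())
E
```

```text
24.6 [ 1.20502553  2.054253   12.978746  ]
the job is handed in; nothing more can be done
None
```

I finished the job and handed it in at 24.6 s of the 61 s allowed. The program gave no verdict.

- **Reset button:** I pressed it down with the stick's tip until it bottomed. The force reached about 10 N, and the tip was at about z = 70 mm, where the button is fully down.
- **Stick:** It is back in its hole and let go. The side view puts its top within half a pixel of where it started.
- **Knob:** It is on the D-shaft with its flat matched to the shaft's, and pressed fully in. The gripper is still holding it.

**Last checks:**
- The underside of the knob is at about z = 84 mm, which is where a seated, fully pressed knob should be.
- The push is about 13 N, and the pointer rib has not moved in the grip.
- The top and side views show no bystander visibly moved.

**Measurements that disagreed:**
- My readings of the pointer angle differed by up to about 5 degrees between views. The knob still slid on with no upward resistance.
- The top and side cameras differed from the wrist camera by 1.5 to 2 mm, so I positioned from the wrist camera.
- The arm settled 1 to 2 mm off after its last quick descent. I corrected this against the ring of dots around the shaft before fitting the knob.

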